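# Pin and lock the panel test frame

### The job

Clear the pieces left lying on the test frame's two swing bars into the grey tray. Then drive one tapered drift fully home through each swing bar into the frame's hole below it, so that the bar is pulled into line and the drift's flange sits on the bar, and leave both drifts there. Last, pull the spring collar up, turn it anticlockwise all the way so that its latch tongue lies over both bars, and let it drop home; leave the other things on the table alone.

Things in the scene. Friction and masses are not known exactly. Their poses are not given: they have to be found in the camera images.
- hole_a (a point): Round hole 20 mm across, right through the frame's deck; point at the centre of its mouth in the deck's upper face, 85 mm above the table, under bar A. Axes are the frame's: x towards its far (hinge) side, y to its left, z up.
- hole_b (a point): The same hole under bar B, 150 mm from hole_a along the frame's -y.
- frame: Fixed panel test frame: an aluminium deck 280 mm (x) by 260 mm (y), 20 mm thick, its upper face 85 mm above the table, on two side plates, open below. A white ribbed panel 10 mm high lies fixed on it between the bars. Origin on the table under its centre, x to its far (hinge) side, y to its left; holes at x -85, y +75 (a) and -75 mm (b).
- bar_a_hole (a point): Hole of steel swing bar A, which lies flat on the deck: 220 x 36 mm, 14 mm thick, hinged at its far end 170 mm from the hole; it stays where it is left (some 4 N at the hole moves it). Point: centre of the 20 mm hole near its robot-side end, in its upper face; x along the bar to the hinge, z up. Starts 4 to 6.5 mm out of line with hole_a.
- bar_b_hole (a point): The same hole of swing bar B, to be brought into line with hole_b.
- bar_a (a joint): Angle of swing bar A about its hinge, rad, anticlockwise from above positive; 0 = in line with hole_a. Limits -0.06 to 0.06.
- bar_b (a joint): Angle of swing bar B, likewise; 0 = in line with hole_b.
- drift1_head (a point): Head of a tapered steel drift, 136 mm long, 0.32 kg, upright, point down, in a wooden rack. From the top: square head 26 x 26 mm, 40 tall; flange 30 across, 6 thick; 90 mm shank, 18.8 across for its upper 40 mm, then tapering to a blunt 8 mm point. Point: the head's centre, x, y square to its sides, z up; flange underside 26 mm below it, drift's point 116 mm below.
- drift2_head (a point): A second drift, the same in every way. Either drift may go in either bar. The drifts stand 100 mm apart in the rack, a fixed wooden block 200 x 80 mm, 100 mm tall, the flanges resting on its top; its holes are 24 mm across.
- collar_grip (a point): Centre of the spring collar's square knurled sleeve, 36 x 36 mm, 40 mm tall, on a post between the bars, 43.5 mm above the deck when down; the post ends 5 mm above the sleeve. x along its latch tongue, a 150 x 18 x 8 mm strip under the sleeve, 15.5 mm above the deck, turning with it just above the bars from nearly along them to straight across; z up.
- collar_lift (a joint): How far the collar is pulled up, m: 0 down (spring home), 0.016 at most; the spring resists with about 7 N at first and 12 N at the top, weight included. A fixed tooth bars turning until it is raised 10 mm or more.
- collar_turn (a joint): How far the collar has been turned anticlockwise seen from above, rad: 0 released, 1.35 locked (stop); it drops home again only near either end.
- spacer_mid (a point): Wooden spacer block, 0.15 kg, 40 x 60 x 46 mm (own x, y, z); left lying on one of the two swing bars, its 60 mm side roughly across the bar; may be absent in a run. The point is its centre, axes along its sides, z up.
- weight_mid (a point): Dark steel weight block, 0.55 kg, 40 x 60 x 46 mm (own x, y, z); left lying on one of the two swing bars, its 60 mm side roughly across the bar; may be absent in a run. The point is its centre, axes along its sides, z up.
- tube_mid (a point): Offcut of square aluminium tube, 0.2 kg, 40 x 60 x 46 mm (own x, y, z); left lying on one of the two swing bars, its 60 mm side roughly across the bar; may be absent in a run. The point is its centre, axes along its sides, z up.
- cast_mid (a point): White plastic block with a grey disc on top, 0.22 kg, 40 x 60 x 46 mm (own x, y, z); left lying on one of the two swing bars, its 60 mm side roughly across the bar; may be absent in a run. The point is its centre, axes along its sides, z up.
- tray_in (a point): Fixed grey tray, outside 340 x 150 mm (own x, y), 40 mm tall, walls and floor 5 mm; point at the centre of its inner floor, z up.
- mug: White mug, 80 mm across, 95 mm tall; a bystander, leave alone. Origin under its centre.
- glue: White bottle, 56 mm across, 150 mm tall; a bystander. Origin under its centre.
- tape: Roll of paper tape, 90 mm across, 24 mm tall, lying flat near the robot; a bystander. Origin under its centre.
- driver: Screwdriver lying near the robot; a bystander. x along it.
- ruler: Steel rule 200 x 30 mm lying beyond the frame; a bystander. Origin under its centre.
- sample: White ribbed sample panel 130 x 100 mm, 17 mm tall, lying on the table to the left; a bystander. Origin under its centre.
- sample2: The same, to the right; a bystander.

How it is judged:
By the outcome, as a careful person would: the job done as asked, in the order asked, and still so for the second after the job is handed in, with the robot touching nothing.
Of spacer, weight, tube, cast only 3 to 4 are there at a start; the rules pass over those that are not, and their reading is None.
At some moment in a run one of spacer, weight, tube, cast may be knocked a few centimetres aside while the robot is not near it.
It also fails if it takes over 208 s, if anything falls off the work surface, if the arm or the gripper's body presses on something with over 40 N, if the wrist force passes 120 N, or if a joint passes its speed limit or range.

### The arm

A 6-joint arm with a two-finger parallel gripper is mounted at the origin on the work surface. World frame = base frame: x ahead of the robot, y to its left, z up, the work surface at z = 0. Lengths are in m, angles in rad, forces in N, time in s.
With the tool pointing down it reaches from about 0.3 to 0.75 m from the base axis. Payload 8.5 kg.
Tool frame: the origin (TCP) lies between the finger pads; the fingertips stand 11 mm ahead of it and the grasp point (between the pads) lies 8 mm behind it (finger_overhang is the distance from the TCP to the fingertips, in m); z points along the fingers, y is the direction in which the jaws open and shut (so a half turn about z gives the same grasp; the last joint's range is limited). The gripper opens to 85 mm and grips with 20 to 120 N. Pads are 22 mm wide; open, the fingers measure 114 mm over their backs; the gripper's body (76 mm by 85 mm) begins 54 mm behind the grasp point. The pads swing forward as they close: fully open they stand 13 mm farther back than shut.
Start: joints at [-1.383, 0.381, 1.297, -0, 1.464, -0.215], TCP at [0.216, -0.506, 0.242] pointing down, gripper open.
Joint ranges: [-3.11, 3.11], [-0.89, 2.33], [0.22, 2.48], [-1.42, 4.56], [0.17, 2.85], [-2.88, 2.88]. Speed limits (rad/s): [2.39, 2.39, 3.14, 3.14, 3.14, 3.14].

### API

Orientations are given as a rotation vector (axis times angle).
In Python, from plant import * gives the robot as it stands.
- The arm moves only by the tool arm_command, never from a script. Its argument "commands" is a list of rows, each an object with "dp": the shift along the tool's x, y, z in cm, a list of three; "roll": the turn about the tool's z in degrees; "fingers": the finger opening in cm, from 0 to 8.54. A call has 1 to 5 rows; each row is the pose to reach, as a shift and turn from the pose commanded when the call began, along the tool's axes at that moment; what a row does not reach only later rows make up. A row lasts 1/12 s, in which the tool goes at most 41.7 mm and 7.16 degrees, less where a joint would pass 70% of its speed; a pose out of reach is approached as far as the arm can. A call with a gripper value outside its range is refused whole. The fingers move at their own pace and stop on an object; the grip force is fixed at half the most. Time passes only in rows, so rows that repeat a pose let the fingers close. It gives the time, the measured TCP pose, the force and the opening at its end, in the units of the state.
- get_state(): the state, without advancing time (a new reading comes with each control period).
- camera(name): name is "side" or "top"; returns a dict with "pixels" (400x640x3 uint8, red, green, blue), "intrinsics" (3x3 intrinsics, pixels), "world_from_camera" (4x4, takes a point from camera to world coordinates). Camera axes: x right, y down, z forward; pixel columns grow to the right and rows downward; lengths in m; the calibration is good to about 2 mm. A picture is of the moment at which its call begins. There is no depth.
- sign_off(): hands the job in, once; it reports no verdict.
Trained networks look in the newest picture that a camera, given by its name, has taken for a name from the list of things; names that differ only in an ending like _2 or _b are one class to them, and where a whole thing is asked for, a point or a joint stands for the part that bears it (a point fixed in the world has none). Each returns a list of dicts, best first, with "confidence" (0 to 1); they miss things now and then, are a little off and sometimes report something else, mostly with a low value. They report only what shows in the picture. A call takes as long as a camera call.
- spot_in(camera, label): "box" ([left, top, right, bottom] in pixels, round what is visible of it).
- pinpoint(camera, label): "xy" ([column, row] in pixels: a listed point, or the origin of a listed thing).
The state is a dict: "clock": time; "qpos": joint angles; "joint_vel": joint speeds; "effort": joint torques, N m; "tool_pos": TCP position; "ee_rot": TCP orientation; "ft_force": force on the tool from outside, world axes, zero at the start; "ft_torque": the same for the moment, N m; "finger_gap": finger opening in m.
Only numpy, scipy, OpenCV 4.12 (cv2) and the standard library are available. Lean on these libraries where they do the work, as an engineer would, in place of code of your own. Each camera call takes 0.05 s, during which the arm holds its last target. There are 200 camera calls.

## Working session

There is one attempt and no reset: what is moved stays moved. The work goes in short steps, Python scripts to look and compute and a tool call to move; the robot and the scene stay as the last step left them, time stands still between calls to the robot, and variables do not carry over. Pictures are saved under pics/ and viewed, about 12 in all and at most 16, crops included, and the job is handed in when it is done.

Besides the shell and the picture viewer there is one more tool, called after "Request:" by a JSON object that holds its "name" and its "arguments". arm_command: Moves the arm, as the interface text tells. Its arguments: {"type":"object","properties":{"commands":{"type":"array","items":{"type":"object","properties":{"dp":{"type":"array","items":{"type":"number"}},"roll":{"type":"number"},"fingers":{"type":"number"}}}}},"required":["commands"]}

```bash
ls; mkdir -p pics; cat > h.py <<'E'
from plant import *
import numpy as np, cv2
from scipy.spatial.transform import Rotation as R
def ray(c,xy):
    K=np.array(c["intrinsics"]);T=np.array(c["world_from_camera"])
    d=T[:3,:3]@np.linalg.solve(K,[xy[0],xy[1],1.]);return T[:3,3],d
def atz(c,xy,z):
    o,d=ray(c,xy);return o+d*(z-o[2])/d[2]
def proj(c,p):
    K=np.array(c["intrinsics"]);T=np.linalg.inv(np.array(c["world_from_camera"]))
    q=K@(T[:3,:3]@np.asarray(p)+T[:3,3]);return q[:2]/q[2]
def tri(ra,rb):
    A=[];b=[]
    M=np.zeros((3,3));v=np.zeros(3)
    for o,d in (ra,rb):
        d=d/np.linalg.norm(d);P=np.eye(3)-np.outer(d,d);M+=P;v+=P@o
    p=np.linalg.solve(M,v);e=[np.linalg.norm((np.eye(3)-np.outer(d,d)/(d@d))@(p-o)) for o,d in (ra,rb)]
    return p,max(e)
def save(c,n,crop=None,s=1):
    im=np.ascontiguousarray(np.array(c["pixels"])[:,:,::-1])
    if crop: x0,y0,x1,y1=crop; im=im[y0:y1,x0:x1]
    cv2.imwrite("pics/"+n,cv2.resize(im,None,fx=s,fy=s,interpolation=cv2.INTER_CUBIC))
E
cat > a.py <<'E'
from h import *
t=camera("top");s=camera("side");save(t,"t0.png");save(s,"s0.png")
print(np.round(t["world_from_camera"],3),np.round(s["world_from_camera"],3),t["intrinsics"][0])
Z=dict(hole_a=.085,bar_a_hole=.099,drift1_head=.126,collar_grip=.1285,spacer_mid=.122,weight_mid=.122,tube_mid=.122,cast_mid=.122,tray_in=.005,frame=0,mug=0,glue=0,tape=0)
for n,z in Z.items():
    for c,nm in((t,"top"),(s,"side")):
        print(n,nm,[(round(r["confidence"],2),np.round(r["xy"],1).tolist(),np.round(atz(c,r["xy"],z)[:2],4).tolist()) for r in pinpoint(nm,n)[:4]])
st=get_state();print(st)
E
python3 a.py
```

```text
pics
[[-0.01  -0.989  0.151  0.284]
 [-1.     0.011  0.003 -0.028]
 [-0.004 -0.151 -0.989  1.761]
 [ 0.     0.     0.     1.   ]] [[ 0.988 -0.076  0.133  0.408]
 [-0.153 -0.518  0.842 -0.916]
 [ 0.005 -0.852 -0.523  0.664]
 [ 0.     0.     0.     1.   ]] [448.89493935   0.         321.73329573]
hole_a top [(0.96, [303.3, 225.9], [0.4372, 0.0467]), (0.87, [340.9, 218.3], [0.4643, -0.0945]), (0.37, [384.5, 154.3], [0.709, -0.2656])]
hole_a side [(0.79, [286.3, 195.1], [0.4443, 0.0584]), (0.62, [299.9, 221.1], [0.4722, -0.0877]), (0.19, [336.7, 190.1], [0.6045, 0.0661])]
bar_a_hole top [(0.95, [304.0, 225.5], [0.4374, 0.0435]), (0.4, [380.8, 154.9], [0.7032, -0.2495]), (0.29, [230.9, 215.2], [0.4788, 0.3158])]
bar_a_hole side [(0.55, [284.9, 194.4], [0.4395, 0.0396])]
drift1_head top [(0.66, [407.3, 218.0], [0.4584, -0.3357]), (0.45, [337.2, 217.7], [0.4622, -0.0793])]
drift1_head side [(0.65, [302.4, 273.6], [0.4538, -0.3405]), (0.59, [299.0, 220.8], [0.4655, -0.1447])]
collar_grip top [(0.69, [317.0, 183.0], [0.5918, -0.0065]), (0.39, [182.5, 227.1], [0.4335, 0.4856]), (0.22, [339.3, 
[... 1197 characters left out ...]
, [0.3511, 0.2139])]
{'clock': 1.4, 'qpos': array([-1.38330830e+00,  3.80602483e-01,  1.29737706e+00,  1.58297299e-05,
        1.46361150e+00, -2.15304327e-01]), 'joint_vel': array([-1.52680644e-03,  1.29626619e-03,  4.34268538e-04,  1.16123706e-03,
        2.58970693e-04, -9.85169947e-05]), 'effort': array([ 8.97051768e-05, -4.48327374e+01, -2.31464285e+01, -1.69978530e-04,
        4.90582370e-04,  1.92389797e-05]), 'tool_pos': array([ 0.21559107, -0.50597295,  0.24232882]), 'ee_rot': array([3.07809429e+00, 6.28433309e-01, 2.46848960e-05]), 'ft_force': array([0.32971146, 0.27136021, 0.85101175]), 'ft_torque': array([-0.02132291,  0.0362149 , -0.0132472 ]), 'finger_gap': 0.08569258027439491}
```

```bash
python3 -c "
import cv2
t=cv2.imread('pics/t0.png');s=cv2.imread('pics/s0.png')
cv2.imwrite('pics/t0c.png',cv2.resize(t[130:280,170:430],None,fx=3,fy=3,interpolation=2))
cv2.imwrite('pics/s0c.png',cv2.resize(s[130:330,210:470],None,fx=3,fy=3,interpolation=2))"
```

```text
(no output)
```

View pics/t0c.png

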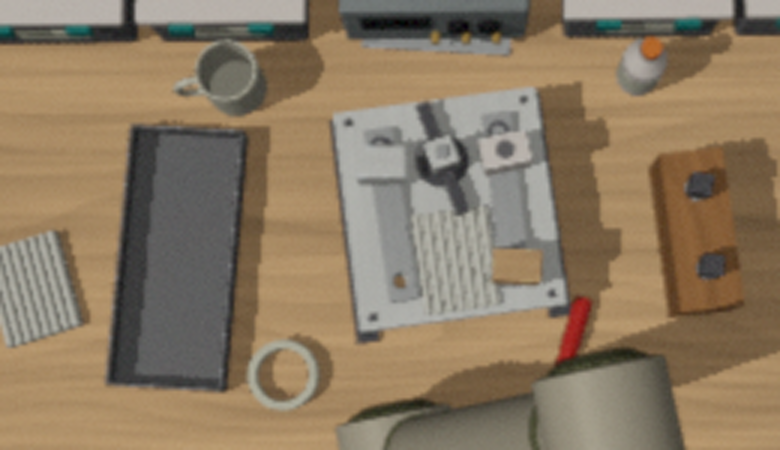

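View pics/s0c.png

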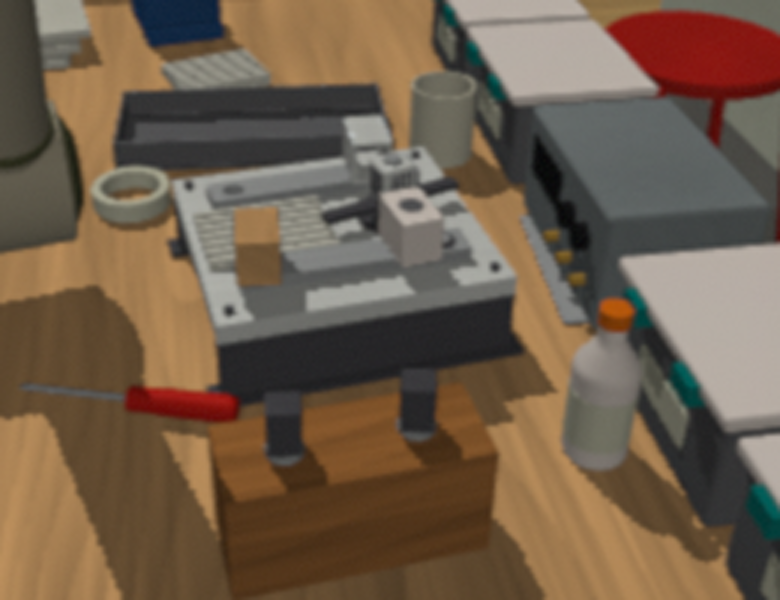

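```bash
cat > fit.py <<'E'
from h import *
from scipy.optimize import least_squares
from scipy.ndimage import map_coordinates
def edges_pts(p,n=40):
    x,y,w=p;c,s=np.cos(w),np.sin(w)
    C=np.array([[.14,.13],[.14,-.13],[-.14,-.13],[-.14,.13]])@np.array([[c,s],[-s,c]])+[x,y]
    out=[]
    for i in range(4):
        a,b=C[i],C[(i+1)%4]
        for t in np.linspace(.08,.92,n): out.append((i,np.r_[a+(b-a)*t,.085],np.r_[b-a,0]/np.linalg.norm(b-a)))
    return out
def fit(cams,p,W=(5,3,2,2,2),use=None):
    for w in W:
        obs=[]
        for k,c in enumerate(cams):
            g=cv2.GaussianBlur(cv2.cvtColor(np.array(c["pixels"]),cv2.COLOR_RGB2GRAY).astype(float),(0,0),.7)
            for j,(i,q,t) in enumerate(edges_pts(p)):
                if use and i not in use[k]: continue
                u=proj(c,q);d=proj(c,q+.01*t)-u;n=np.array([-d[1],d[0]])/np.linalg.norm(d)
                r=np.arange(-w,w+.01,.2);l=map_coordinates(g,[u[1]+r*n[1],u[0]+r*n[0]],order=1)
                G=np.abs(np.gradient(l))
                m=np.argmax(G)
                if G[m]>2: obs.append((k,j,u+r[m]*n,n,i))
        def res(p):
            E=edges_pts(p);return [ (proj(cams[k],E[j][1])-o)@n for k,j,o,n,_ in obs]
        p=least_squares(res,p,loss="soft_l1",f_scale=.3).x
    r=np.array(res(p));kk=np.array([o[0]*10+o[4] for o in obs])
    print(np.round(p,4),"deg",round(np.degrees(p[2]),2),{int(e):(round(float(np.median(r[kk==e])),2),int((kk==e).sum())) for e in set(kk)})
    return p
if __name__=="__main__":
    t=camera("top");s=camera("side")
    co=np.array([[333,114],[536,88],[567,306],[357,331]])/3+[170,130]
    P=np.array([atz(t,q,.085)[:2] for q in co]);print(np.round(P,3))
    cs=np.array([[420,150],[513,290],[222,330],[175,182]])/3+[210,130]
    Q=np.array([atz(s,q,.085)[:2] for q in cs]);print(np.round(Q,3))
    v=P[0]+P[1]-P[2]-P[3];p0=[*P.mean(0),np.arctan2(v[1],v[0])]
    fit([t],p0);fit([s],p0);p=fit([t,s],p0)
    c,si=np.cos(p[2]),np.sin(p[2])
    F=lambda a,b:np.round([p[0]+c*a-si*b,p[1]+si*a+c*b],4)
    print("hole a",F(-.085,.075),"b",F(-.085,-.075),"hinge",F(.085,.075),F(.085,-.075))
    for z in(.085,.099):print(z,atz(t,np.array([399,281])/3+[170,130],z),atz(s,np.array([231,190])/3+[210,130],z))
    for n in("hole_a","collar_grip","tube_mid","spacer_mid","cast_mid","drift1_head","tray_in","sample"):
      for cam in("top","side"):
        print(n,cam,[(round(r["confidence"],2),np.round(r["box"],0).tolist()) for r in spot_in(cam,n)[:2]])
    save(t,"tz.png",(275,150,365,250),8) ;save(s,"sz.png",(262,160,390,260),6)
E
python3 fit.py
```

```text
[[ 0.66   0.131]
 [ 0.691 -0.128]
 [ 0.412 -0.161]
 [ 0.384  0.1  ]]
[[ 0.661  0.126]
 [ 0.687 -0.146]
 [ 0.423 -0.166]
 [ 0.39   0.094]]
[ 0.5402 -0.013   0.1255] deg 7.19 {0: (-0.23, 20), 1: (-0.1, 40), 2: (-0.16, 38), 3: (-0.02, 40)}
[ 0.5399 -0.0108  0.1314] deg 7.53 {0: (0.5, 36), 1: (0.4, 26), 2: (0.18, 40), 3: (0.2, 38)}
[ 0.5401 -0.0125  0.1268] deg 7.26 {0: (-0.2, 22), 1: (0.01, 40), 2: (0.0, 38), 3: (-0.21, 40), 10: (0.6, 37), 11: (0.01, 26), 12: (0.2, 40), 13: (0.4, 39)}
hole a [0.4463 0.0512] b [ 0.4653 -0.0976] hinge [0.6149 0.0727] [ 0.6339 -0.0761]
0.085 [0.44561558 0.04780124 0.085     ] [0.44719337 0.06881605 0.085     ]
0.099 [0.44426643 0.04717134 0.099     ] [0.44624125 0.04499294 0.099     ]
hole_a top [(0.8, [280.0, 160.0, 363.0, 242.0]), (0.29, [329.0, 167.0, 345.0, 214.0])]
hole_a side [(0.82, [267.0, 177.0, 384.0, 268.0]), (0.51, [224.0, 260.0, 290.0, 273.0])]
collar_grip top [(0.58, [398.0, 188.0, 405.0, 199.0]), (0.53, [310.0, 162.0, 332.0, 204.0])]
collar_grip side [(0.61, [314.0, 182.0, 362.0, 204.0]), (0.42, [289.0, 206.0, 364.0, 227.0])]
tube_mid top [(0.46, [290.0, 178.0, 306.0, 193.0])]
tube_mid side [(0.84, [322.0, 170.0, 337.0, 191.0]), (0.35, [272.0, 180.0, 383.0, 263.0])]
spacer_mid top [(0.68, [335.0, 213.0, 352.0, 222.0])]
spacer_mid side [(0.87, [286.0, 196.0, 307.0, 226.0])]
cast_mid top [(0.55, [328.0, 172.0, 347.0, 187.0]), (0.27, [335.0, 211.0, 352.0, 224.0])]
cast_mid side [(0.82, [333.0, 197.0, 360.0, 218.0]), (0.66, [279.0, 188.0, 331.0, 201.0])]
drift1_head top [(0.39, [402.0, 215.0, 410.0, 224.0])]
drift1_head side [(0.68, [294.0, 259.0, 312.0, 283.0])]
tray_in top [(0.95, [204.0, 171.0, 254.0, 262.0]), (0.56, [330.0, 172.0, 349.0, 187.0])]
tray_in side [(0.76, [246.0, 156.0, 340.0, 189.0])]
sample top [(0.81, [165.0, 209.0, 197.0, 245.0]), (0.53, [308.0, 164.0, 327.0, 200.0])]
sample side [(0.74, [266.0, 149.0, 298.0, 158.0]), (0.72, [305.0, 371.0, 380.0, 399.0])]
```

View pics/tz.png

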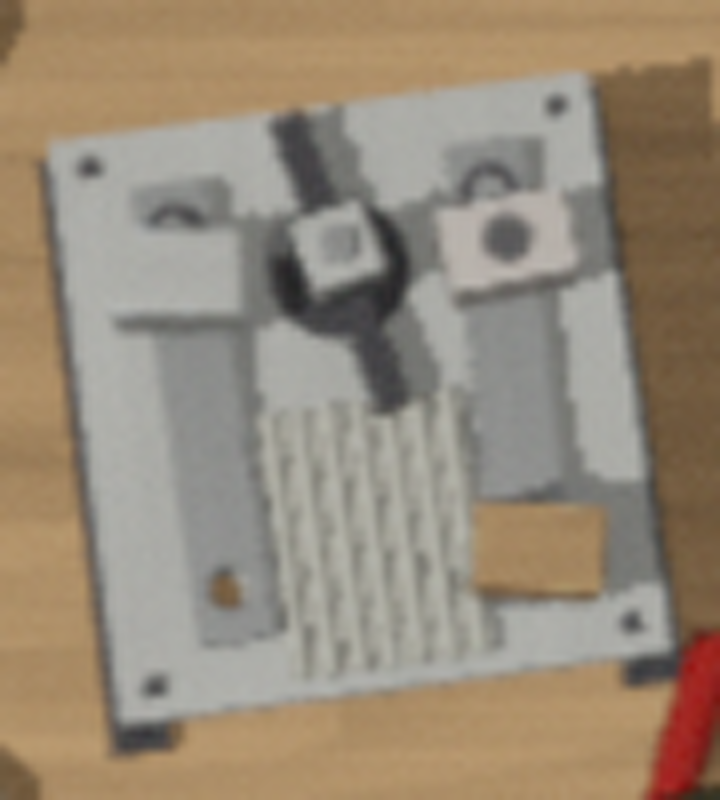

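```bash
cat > m.py <<'E'
from h import *
t=camera("top");s=camera("side")
T=lambda q:np.array(q)/8+[275,150]-[.44,.44]
def box(n,q,z):
    P=np.array([atz(t,T(a),z)[:2] for a in q]);c=P.mean(0);v=P[1]+P[2]-P[0]-P[3];u=P[0]+P[1]-P[2]-P[3]
    print(n,np.round(c,4),"long-side dir yaw(x axis)",np.degrees(np.arctan2(v[1],v[0]))+90,np.degrees(np.arctan2(u[1],u[0])),np.linalg.norm(v)/2,np.linalg.norm(u)/2)
box("tube",[(125,235),(240,225),(243,310),(115,318)],.145)
box("cast",[(440,212),(568,190),(580,268),(458,300)],.145)
box("spacer",[(478,500),(605,505),(600,597),(470,588)],.145)
box("collar",[(290,218),(365,200),(390,272),(318,292)],.1485)
print("overlapA",atz(t,T((225,588)),.092))
for n in("tongue",): 
  a=atz(t,T((292,120)),.1);b=atz(t,T((392,405)),.1);print(a,b,np.degrees(np.arctan2(*(a-b)[1::-1])),np.linalg.norm(a-b))
P=dict(d1=((700,183),(283,397)),d2=((712,263),(419,374)))
# heads top centre
for k,(a,b) in P.items():
    a=np.array(a)/3+[170,130]-.33
    print(k,atz(t,a,.146))
save(t,"tr.png",(380,170,425,240),8);save(s,"sr.png",(275,240,385,330),7)
c=np.array([[134,127],[246,132],[224,388],[108,383]])/3+[170,130]
print([np.round(atz(t,q,.04),3) for q in c])
E
python3 m.py
```

```text
tube [0.5874 0.0659] long-side dir yaw(x axis) 3.684781839733134 -2.4589693497524028 0.05573650691576247 0.0391101269683159
cast [ 0.5995 -0.0856] long-side dir yaw(x axis) 11.753737190086156 9.176390455109493 0.058681181526988244 0.0392783830426021
spacer [ 0.459  -0.0955] long-side dir yaw(x axis) -3.739896106218467 -5.08089963778575 0.05816040707967933 0.04102198472751423
collar [ 0.5982 -0.0074] long-side dir yaw(x axis) 14.119024432790482 19.119672975931675 0.034725043475063444 0.03609012870142827
overlapA [0.44722379 0.04865291 0.092     ]
[0.66839534 0.01572496 0.1       ] [ 0.53147572 -0.03014499  0.1       ] 18.521553440703464 0.1443988676900995
d1 [ 0.55658176 -0.32014429  0.146     ]
d2 [ 0.4587121  -0.33092859  0.146     ]
[array([0.655, 0.395, 0.04 ]), array([0.647, 0.249, 0.04 ]), array([0.316, 0.272, 0.04 ]), array([0.324, 0.42 , 0.04 ])]
```

View pics/tr.png

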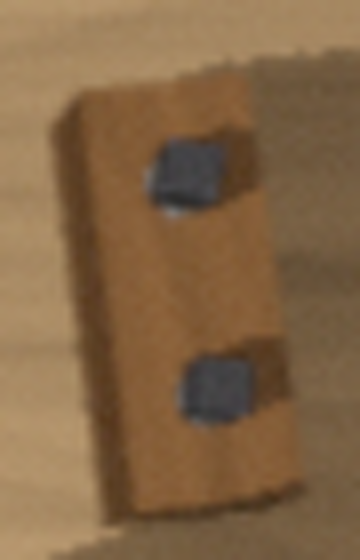

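View pics/sr.png

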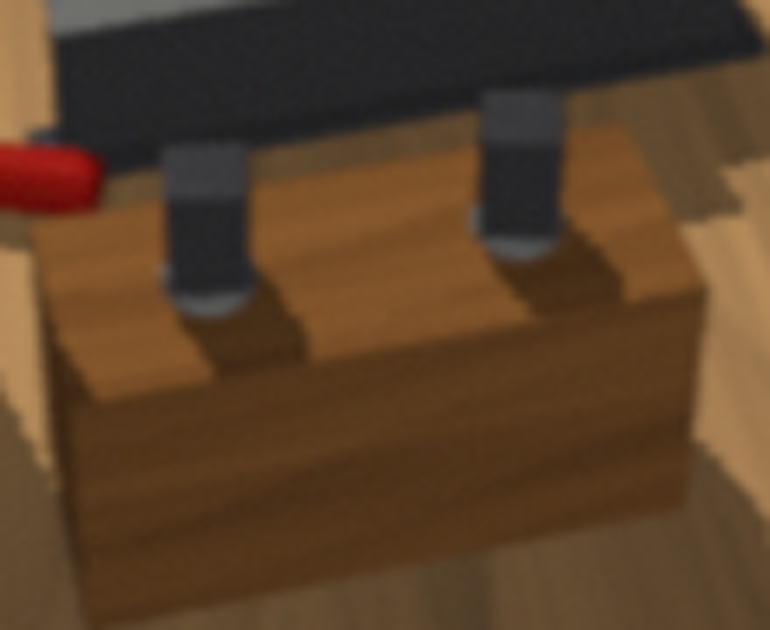

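Request:
{"name": "arm_command", "arguments": {"commands": [{"dp":[3.8,-2.8,0],"roll":0,"fingers":8.5},{"dp":[7.6,-5.6,0],"roll":0,"fingers":8.5},{"dp":[11.4,-8.4,0],"roll":0,"fingers":8.5},{"dp":[14.4,-10.6,0],"roll":0,"fingers":8.5},{"dp":[14.4,-10.6,0],"roll":0,"fingers":8.5}]}}

```text
clock: 2.82
tool_pos: [0.3081, -0.3477, 0.2427]
ee_rot: [-3.076, -0.633, -0.001]
ft_force: [0.4, -0.0, 0.5]
finger_gap: 0.0852
```

Request:
{"name": "arm_command", "arguments": {"commands": [{"dp":[3.8,-2.8,0],"roll":0,"fingers":8.5},{"dp":[7.6,-5.6,0],"roll":0,"fingers":8.5},{"dp":[11.4,-8.4,0],"roll":0,"fingers":8.5},{"dp":[14.4,-10.6,0],"roll":0,"fingers":8.5},{"dp":[14.4,-10.6,0],"roll":0,"fingers":8.5}]}}

```text
clock: 3.23
tool_pos: [0.3989, -0.1942, 0.2426]
ee_rot: [-3.077, -0.634, -0.002]
ft_force: [-0.6, -0.4, -0.3]
finger_gap: 0.0851
```

Request:
{"name": "arm_command", "arguments": {"commands": [{"dp":[0,0,0],"roll":-7,"fingers":8.5},{"dp":[0,0,0],"roll":-14,"fingers":8.5},{"dp":[0,0,0],"roll":-21,"fingers":8.5},{"dp":[0,0,0],"roll":-28,"fingers":8.5},{"dp":[0,0,0],"roll":-33.5,"fingers":8.5}]}}

```text
clock: 3.65
tool_pos: [0.3975, -0.1982, 0.2424]
ee_rot: [2.761, 1.497, -0.0]
ft_force: [0.4, 0.1, 0.0]
finger_gap: 0.085
```

Request:
{"name": "arm_command", "arguments": {"commands": [{"dp":[0,0,0],"roll":-7,"fingers":8.5},{"dp":[0,0,0],"roll":-14,"fingers":8.5},{"dp":[0,0,0],"roll":-21,"fingers":8.5},{"dp":[0,0,0],"roll":-28,"fingers":8.5},{"dp":[0,0,0],"roll":-33.4,"fingers":8.5}]}}

```text
clock: 4.07
tool_pos: [0.3975, -0.1983, 0.2424]
ee_rot: [2.215, 2.227, -0.0]
ft_force: [0.4, 0.0, -0.6]
finger_gap: 0.0851
```

Request:
{"name": "arm_command", "arguments": {"commands": [{"dp":[3.5,2.1,0],"roll":0,"fingers":8.5},{"dp":[7,4.2,0],"roll":0,"fingers":8.5},{"dp":[10.3,6.15,0],"roll":0,"fingers":8.5},{"dp":[10.3,6.15,0],"roll":0,"fingers":8.5},{"dp":[10.3,6.15,3],"roll":0,"fingers":8.5}]}}

```text
clock: 4.48
tool_pos: [0.4618, -0.0945, 0.216]
ee_rot: [2.211, 2.219, 0.005]
ft_force: [0.7, -0.5, 0.2]
finger_gap: 0.085
```

Request:
{"name": "arm_command", "arguments": {"commands": [{"dp":[0,0,3],"roll":0,"fingers":8.5},{"dp":[0,0,5.5],"roll":0,"fingers":8.5},{"dp":[0,0,7.5],"roll":0,"fingers":8.5},{"dp":[0,0,9],"roll":0,"fingers":8.5},{"dp":[0,0,9.2],"roll":0,"fingers":8.5}]}}

```text
clock: 4.9
tool_pos: [0.458, -0.095, 0.1181]
ee_rot: [-2.219, -2.218, 0.002]
ft_force: [-0.7, 0.6, 0.6]
finger_gap: 0.0851
```

Request:
{"name": "arm_command", "arguments": {"commands": [{"dp":[0,0,0],"roll":0,"fingers":2},{"dp":[0,0,0],"roll":0,"fingers":2},{"dp":[0,0,0],"roll":0,"fingers":2},{"dp":[0,0,0],"roll":0,"fingers":2},{"dp":[0,0,0],"roll":0,"fingers":2}]}}

```text
clock: 5.32
tool_pos: [0.4594, -0.0954, 0.1216]
ee_rot: [2.22, 2.219, 0.001]
ft_force: [-1.2, 0.1, 6.5]
finger_gap: 0.0396
```

Request:
{"name": "arm_command", "arguments": {"commands": [{"dp":[0,0,0],"roll":0,"fingers":2},{"dp":[0,0,0],"roll":0,"fingers":2},{"dp":[0,0,0],"roll":0,"fingers":2},{"dp":[0,0,0],"roll":0,"fingers":2},{"dp":[0,0,0],"roll":0,"fingers":2}]}}

```text
clock: 5.73
tool_pos: [0.4595, -0.0954, 0.1216]
ee_rot: [2.22, 2.219, 0.001]
ft_force: [-1.2, 0.1, 5.4]
finger_gap: 0.0397
```

Request:
{"name": "arm_command", "arguments": {"commands": [{"dp":[0,0,-2],"roll":0,"fingers":2},{"dp":[0,0,-5],"roll":0,"fingers":2},{"dp":[0,0,-8],"roll":0,"fingers":2},{"dp":[0,0,-10],"roll":0,"fingers":2},{"dp":[2,0,-10],"roll":0,"fingers":2}]}}

```text
clock: 6.15
tool_pos: [0.4607, -0.0774, 0.2248]
ee_rot: [2.218, 2.212, 0.004]
ft_force: [1.1, -0.3, -1.2]
finger_gap: 0.0397
```

Request:
{"name": "arm_command", "arguments": {"commands": [{"dp":[3.5,-0.5,0],"roll":0,"fingers":2},{"dp":[7,-1,0],"roll":0,"fingers":2},{"dp":[10.5,-1.5,0],"roll":0,"fingers":2},{"dp":[14,-2,0],"roll":0,"fingers":2},{"dp":[17.5,-2.5,0],"roll":0,"fingers":2}]}}

```text
clock: 6.57
tool_pos: [0.4334, 0.1015, 0.2209]
ee_rot: [2.222, 2.22, 0.001]
ft_force: [0.8, 0.4, -1.8]
finger_gap: 0.0396
```

Request:
{"name": "arm_command", "arguments": {"commands": [{"dp":[3.5,-0.5,0],"roll":0,"fingers":2},{"dp":[7,-1,0],"roll":0,"fingers":2},{"dp":[10.5,-1.5,0],"roll":0,"fingers":2},{"dp":[14,-2,0],"roll":0,"fingers":2},{"dp":[17.5,-2.5,0],"roll":0,"fingers":2}]}}

```text
clock: 6.98
tool_pos: [0.4084, 0.2767, 0.2209]
ee_rot: [2.221, 2.221, 0.001]
ft_force: [0.7, -0.9, -1.3]
finger_gap: 0.0398
```

Request:
{"name": "arm_command", "arguments": {"commands": [{"dp":[3.5,-0.7,0],"roll":0,"fingers":2},{"dp":[6.5,-1.45,0],"roll":0,"fingers":2},{"dp":[6.5,-1.45,2],"roll":0,"fingers":2},{"dp":[6.5,-1.45,5],"roll":0,"fingers":2},{"dp":[6.5,-1.45,7],"roll":0,"fingers":2}]}}

```text
clock: 7.4
tool_pos: [0.3937, 0.3403, 0.149]
ee_rot: [-2.22, -2.223, 0.001]
ft_force: [-0.1, 0.2, -1.6]
finger_gap: 0.0398
```

Request:
{"name": "arm_command", "arguments": {"commands": [{"dp":[0,0,3],"roll":0,"fingers":2},{"dp":[0,0,6],"roll":0,"fingers":2},{"dp":[0,0,9],"roll":0,"fingers":2},{"dp":[0,0,11],"roll":0,"fingers":2},{"dp":[0,0,11],"roll":0,"fingers":2}]}}

```text
clock: 7.82
tool_pos: [0.3931, 0.339, 0.0373]
ee_rot: [-2.221, -2.22, 0.01]
ft_force: [-0.4, -1.3, -1.9]
finger_gap: 0.0401
```

Request:
{"name": "arm_command", "arguments": {"commands": [{"dp":[0,0,0.5],"roll":0,"fingers":2},{"dp":[0,0,1],"roll":0,"fingers":2},{"dp":[0,0,1],"roll":0,"fingers":6},{"dp":[0,0,1],"roll":0,"fingers":6},{"dp":[0,0,1],"roll":0,"fingers":6}]}}

```text
clock: 8.23
tool_pos: [0.3951, 0.3402, 0.0314]
ee_rot: [2.221, 2.221, 0.003]
ft_force: [0.1, -0.3, 0.1]
finger_gap: 0.0601
```

Request:
{"name": "arm_command", "arguments": {"commands": [{"dp":[0,0,0],"roll":0,"fingers":6},{"dp":[0,0,-3],"roll":0,"fingers":6},{"dp":[0,0,-6],"roll":0,"fingers":6},{"dp":[0,0,-9.5],"roll":0,"fingers":6},{"dp":[0,0,-13],"roll":0,"fingers":6}]}}

```text
clock: 8.65
tool_pos: [0.3943, 0.3398, 0.1622]
ee_rot: [-2.222, -2.221, 0.0]
ft_force: [0.6, 0.7, 0.7]
finger_gap: 0.0602
```

Request:
{"name": "arm_command", "arguments": {"commands": [{"dp":[0,0,-3],"roll":0,"fingers":8.5},{"dp":[0,0,-6],"roll":0,"fingers":8.5},{"dp":[0,0,-6],"roll":0,"fingers":8.5},{"dp":[0,0,-6],"roll":0,"fingers":8.5},{"dp":[0,0,-6],"roll":0,"fingers":8.5}]}}

```text
clock: 9.07
tool_pos: [0.3943, 0.3398, 0.2198]
ee_rot: [-2.222, -2.221, 0.001]
ft_force: [-0.1, 0.9, -0.4]
finger_gap: 0.0849
```

View pics/sz.png

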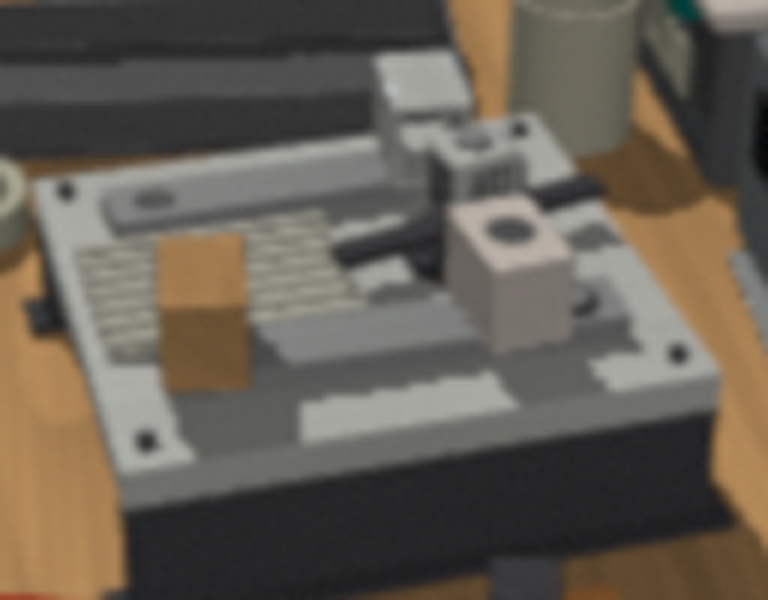

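Request:
{"name": "arm_command", "arguments": {"commands": [{"dp":[-3,2.1,0],"roll":0,"fingers":8.5},{"dp":[-6,4.3,0],"roll":0,"fingers":8.5},{"dp":[-9,6.4,0],"roll":0,"fingers":8.5},{"dp":[-12,8.5,0],"roll":0,"fingers":8.5},{"dp":[-15,10.7,0],"roll":0,"fingers":8.5}]}}

```text
clock: 9.48
tool_pos: [0.5017, 0.1883, 0.2189]
ee_rot: [-2.22, -2.22, 0.004]
ft_force: [0.6, 0.9, -0.0]
finger_gap: 0.085
```

Request:
{"name": "arm_command", "arguments": {"commands": [{"dp":[-3,2.1,0],"roll":0,"fingers":8.5},{"dp":[-6,4.3,0],"roll":0,"fingers":8.5},{"dp":[-9,6.4,0],"roll":0,"fingers":8.5},{"dp":[-12.4,8.8,0],"roll":0,"fingers":8.5},{"dp":[-12.4,8.8,0],"roll":0,"fingers":8.5}]}}

```text
clock: 9.9
tool_pos: [0.5922, 0.0602, 0.2179]
ee_rot: [-2.228, -2.215, 0.004]
ft_force: [0.1, -0.1, -0.4]
finger_gap: 0.0851
```

```bash
python3 - <<'E'
from h import *
s=camera("side");save(s,"s1.png",(250,130,390,260),5)
for n in("tube_mid","cast_mid"):print(n,[(round(r["confidence"],2),np.round(r["box"]).tolist()) for r in spot_in("side",n)[:2]])
E
```

```text
tube_mid [(0.53, [325.0, 170.0, 340.0, 191.0])]
cast_mid [(0.64, [277.0, 186.0, 330.0, 202.0]), (0.59, [335.0, 193.0, 360.0, 221.0])]
```

View pics/s1.png

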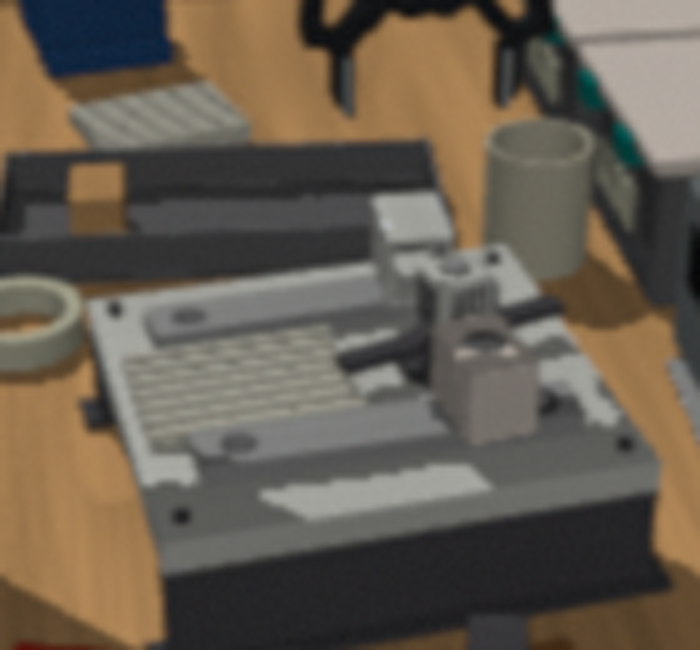

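Request:
{"name": "arm_command", "arguments": {"commands": [{"dp":[0,0,2.5],"roll":0,"fingers":8.5},{"dp":[0,0,5],"roll":0,"fingers":8.5},{"dp":[0,0,7.5],"roll":0,"fingers":8.5},{"dp":[0,0,9.2],"roll":0,"fingers":8.5},{"dp":[0,0,9.2],"roll":0,"fingers":8.5}]}}

```text
clock: 10.47
tool_pos: [0.587, 0.0674, 0.1246]
ee_rot: [-2.216, -2.219, 0.008]
ft_force: [0.0, -0.3, -0.3]
finger_gap: 0.0847
```

Request:
{"name": "arm_command", "arguments": {"commands": [{"dp":[0,0,0],"roll":0,"fingers":2},{"dp":[0,0,0],"roll":0,"fingers":2},{"dp":[0,0,0],"roll":0,"fingers":2},{"dp":[0,0,0],"roll":0,"fingers":2},{"dp":[0,0,0],"roll":0,"fingers":2}]}}

```text
clock: 10.88
tool_pos: [0.59, 0.0661, 0.1298]
ee_rot: [2.22, 2.22, 0.003]
ft_force: [-0.8, 1.5, 7.1]
finger_gap: 0.0392
```

Request:
{"name": "arm_command", "arguments": {"commands": [{"dp":[0,0,0],"roll":0,"fingers":2},{"dp":[0,0,-2],"roll":0,"fingers":2},{"dp":[0,0,-5],"roll":0,"fingers":2},{"dp":[0,0,-8],"roll":0,"fingers":2},{"dp":[0,0,-10],"roll":0,"fingers":2}]}}

```text
clock: 11.3
tool_pos: [0.5899, 0.0659, 0.2314]
ee_rot: [2.22, 2.219, 0.003]
ft_force: [1.0, 0.7, -1.3]
finger_gap: 0.0392
```

Request:
{"name": "arm_command", "arguments": {"commands": [{"dp":[3.3,-1.3,0],"roll":0,"fingers":2},{"dp":[6.7,-2.6,0],"roll":0,"fingers":2},{"dp":[10,-3.9,0],"roll":0,"fingers":2},{"dp":[13.4,-5.2,0],"roll":0,"fingers":2},{"dp":[16.8,-6.5,0],"roll":0,"fingers":2}]}}

```text
clock: 11.72
tool_pos: [0.5236, 0.2352, 0.2286]
ee_rot: [2.222, 2.22, 0.0]
ft_force: [0.4, 1.4, -3.2]
finger_gap: 0.0392
```

Request:
{"name": "arm_command", "arguments": {"commands": [{"dp":[3.3,-1.3,0],"roll":0,"fingers":2},{"dp":[6.7,-2.6,0],"roll":0,"fingers":2},{"dp":[10,-4,0],"roll":0,"fingers":2},{"dp":[10,-4,2],"roll":0,"fingers":2},{"dp":[10,-4,5],"roll":0,"fingers":2}]}}

```text
clock: 12.13
tool_pos: [0.4846, 0.3363, 0.1805]
ee_rot: [2.216, 2.223, 0.01]
ft_force: [0.7, -0.2, -2.6]
finger_gap: 0.0389
```

Request:
{"name": "arm_command", "arguments": {"commands": [{"dp":[0,0,3],"roll":0,"fingers":2},{"dp":[0,0,6],"roll":0,"fingers":2},{"dp":[0,0,9],"roll":0,"fingers":2},{"dp":[0,0,12],"roll":0,"fingers":2},{"dp":[0,0,13],"roll":0,"fingers":2}]}}

```text
clock: 12.55
tool_pos: [0.4829, 0.3331, 0.0446]
ee_rot: [-2.22, -2.219, 0.009]
ft_force: [-1.1, -1.8, -2.1]
finger_gap: 0.0391
```

Request:
{"name": "arm_command", "arguments": {"commands": [{"dp":[0,0,0.5],"roll":0,"fingers":2},{"dp":[0,0,0.9],"roll":0,"fingers":2},{"dp":[0,0,0.9],"roll":0,"fingers":6},{"dp":[0,0,0.9],"roll":0,"fingers":6},{"dp":[0,0,0.9],"roll":0,"fingers":6}]}}

```text
clock: 12.97
tool_pos: [0.4854, 0.3343, 0.0409]
ee_rot: [2.221, 2.22, 0.004]
ft_force: [0.5, 0.0, -0.3]
finger_gap: 0.0605
```

Request:
{"name": "arm_command", "arguments": {"commands": [{"dp":[0,0,0],"roll":0,"fingers":6},{"dp":[0,0,-3],"roll":0,"fingers":6},{"dp":[0,0,-6],"roll":0,"fingers":6},{"dp":[0,0,-9.5],"roll":0,"fingers":6},{"dp":[0,0,-13],"roll":0,"fingers":6}]}}

```text
clock: 13.38
tool_pos: [0.4844, 0.3338, 0.1714]
ee_rot: [2.222, 2.221, 0.001]
ft_force: [-0.4, -0.3, 0.6]
finger_gap: 0.0599
```

Request:
{"name": "arm_command", "arguments": {"commands": [{"dp":[0,0,-3],"roll":0,"fingers":8.5},{"dp":[0,0,-5],"roll":0,"fingers":8.5},{"dp":[0,0,-5],"roll":0,"fingers":8.5},{"dp":[0,0,-5],"roll":0,"fingers":8.5},{"dp":[0,0,-5],"roll":0,"fingers":8.5}]}}

```text
clock: 13.8
tool_pos: [0.4842, 0.3337, 0.2187]
ee_rot: [-2.222, -2.221, 0.002]
ft_force: [-0.9, -0.3, 0.4]
finger_gap: 0.085
```

Request:
{"name": "arm_command", "arguments": {"commands": [{"dp":[-3.6,1,0],"roll":0,"fingers":8.5},{"dp":[-7.2,2,0],"roll":0,"fingers":8.5},{"dp":[-10.8,3,0],"roll":0,"fingers":8.5},{"dp":[-14.4,4,0],"roll":0,"fingers":8.5},{"dp":[-18,5,0],"roll":0,"fingers":8.5}]}}

```text
clock: 14.22
tool_pos: [0.5342, 0.1522, 0.218]
ee_rot: [-2.22, -2.22, 0.003]
ft_force: [1.0, 0.9, 0.1]
finger_gap: 0.0853
```

Request:
{"name": "arm_command", "arguments": {"commands": [{"dp":[-3.6,1,0],"roll":0,"fingers":8.5},{"dp":[-7.2,2,0],"roll":0,"fingers":8.5},{"dp":[-10.8,3,0],"roll":0,"fingers":8.5},{"dp":[-14.4,4,0],"roll":0,"fingers":8.5},{"dp":[-18,5,0],"roll":0,"fingers":8.5}]}}

```text
clock: 14.63
tool_pos: [0.5842, -0.0279, 0.2179]
ee_rot: [-2.22, -2.219, 0.002]
ft_force: [1.3, 0.5, 0.4]
finger_gap: 0.0852
```

Request:
{"name": "arm_command", "arguments": {"commands": [{"dp":[-3,0.8,0],"roll":-3,"fingers":8.5},{"dp":[-6,1.5,0],"roll":-6,"fingers":8.5},{"dp":[-6,1.5,0],"roll":-10,"fingers":8.5},{"dp":[-6,1.5,0],"roll":-10,"fingers":8.5},{"dp":[-6,1.5,0],"roll":-10,"fingers":8.5}]}}

```text
clock: 15.05
tool_pos: [0.5991, -0.0859, 0.2181]
ee_rot: [-2.021, -2.402, 0.001]
ft_force: [-0.0, 0.3, -0.1]
finger_gap: 0.0848
```

```bash
python3 - <<'E'
from h import *
t=camera("top");s=camera("side")
for n in("cast_mid","weight_mid"):
  for c,nm in((t,"top"),(s,"side")):print(n,nm,[(round(r["confidence"],2),np.round(r["box"]).tolist()) for r in spot_in(nm,n)[:2]],[(round(r["confidence"],2),np.round(atz(c,r["xy"],.122)[:2],4).tolist()) for r in pinpoint(nm,n)[:3]])
E
```

```text
cast_mid top [(0.72, [291.0, 172.0, 307.0, 218.0]), (0.53, [205.0, 170.0, 251.0, 258.0])] [(0.4, [0.4244, 0.3002])]
cast_mid side [(0.69, [335.0, 192.0, 358.0, 217.0])] [(0.61, [0.6021, -0.0802])]
weight_mid top [(0.59, [376.0, 142.0, 392.0, 160.0])] []
weight_mid side [] [(0.75, [0.4753, 0.1067])]
```

Cast still in place; pick it.

Request:
{"name": "arm_command", "arguments": {"commands": [{"dp":[0,0,2.5],"roll":0,"fingers":8.5},{"dp":[0,0,5],"roll":0,"fingers":8.5},{"dp":[0,0,7.5],"roll":0,"fingers":8.5},{"dp":[0,0,9.2],"roll":0,"fingers":8.5},{"dp":[0,0,9.2],"roll":0,"fingers":8.5}]}}

```text
clock: 15.97
tool_pos: [0.5979, -0.0856, 0.1238]
ee_rot: [-2.016, -2.401, 0.004]
ft_force: [-0.9, -0.2, 0.0]
finger_gap: 0.0852
```

Request:
{"name": "arm_command", "arguments": {"commands": [{"dp":[0,0,0],"roll":0,"fingers":2},{"dp":[0,0,0],"roll":0,"fingers":2},{"dp":[0,0,0],"roll":0,"fingers":2},{"dp":[0,0,0],"roll":0,"fingers":2},{"dp":[0,0,0],"roll":0,"fingers":2}]}}

```text
clock: 16.38
tool_pos: [0.6002, -0.0863, 0.129]
ee_rot: [2.018, 2.404, 0.002]
ft_force: [0.3, 0.3, 6.8]
finger_gap: 0.0393
```

Request:
{"name": "arm_command", "arguments": {"commands": [{"dp":[0,0,0],"roll":0,"fingers":2},{"dp":[0,0,-2],"roll":0,"fingers":2},{"dp":[0,0,-5],"roll":0,"fingers":2},{"dp":[0,0,-8],"roll":0,"fingers":2},{"dp":[0,0,-10],"roll":5,"fingers":2}]}}

```text
clock: 16.8
tool_pos: [0.5997, -0.0862, 0.2304]
ee_rot: [2.121, 2.314, 0.002]
ft_force: [0.1, -0.1, -1.8]
finger_gap: 0.0394
```

Request:
{"name": "arm_command", "arguments": {"commands": [{"dp":[0,0,0],"roll":5,"fingers":2},{"dp":[0,0,0],"roll":5,"fingers":2},{"dp":[0,0,0],"roll":5,"fingers":2}]}}

```text
clock: 17.05
tool_pos: [0.5991, -0.086, 0.227]
ee_rot: [-2.218, -2.223, 0.001]
ft_force: [-0.0, -0.5, -2.4]
finger_gap: 0.0389
```

Request:
{"name": "arm_command", "arguments": {"commands": [{"dp":[3.6,-0.2,0],"roll":0,"fingers":2},{"dp":[7.2,-0.4,0],"roll":0,"fingers":2},{"dp":[10.8,-0.6,0],"roll":0,"fingers":2},{"dp":[14.4,-0.8,0],"roll":0,"fingers":2},{"dp":[18,-1,0],"roll":0,"fingers":2}]}}

```text
clock: 17.47
tool_pos: [0.5888, 0.0955, 0.2263]
ee_rot: [-2.218, -2.223, 0.002]
ft_force: [0.1, -0.2, -1.2]
finger_gap: 0.0387
```

Request:
{"name": "arm_command", "arguments": {"commands": [{"dp":[3.6,-0.2,0],"roll":0,"fingers":2},{"dp":[7.2,-0.4,0],"roll":0,"fingers":2},{"dp":[10.8,-0.6,0],"roll":0,"fingers":2},{"dp":[14.4,-0.8,0],"roll":0,"fingers":2},{"dp":[18,-1,0],"roll":0,"fingers":2}]}}

```text
clock: 17.88
tool_pos: [0.5788, 0.2756, 0.2262]
ee_rot: [-2.218, -2.223, 0.003]
ft_force: [0.8, -0.5, -2.4]
finger_gap: 0.039
```

Request:
{"name": "arm_command", "arguments": {"commands": [{"dp":[3,-0.1,0],"roll":0,"fingers":2},{"dp":[5.4,-0.1,0],"roll":0,"fingers":2},{"dp":[5.4,-0.1,1],"roll":0,"fingers":2},{"dp":[5.4,-0.1,3],"roll":0,"fingers":2},{"dp":[5.4,-0.1,5],"roll":0,"fingers":2}]}}

```text
clock: 18.3
tool_pos: [0.5783, 0.328, 0.1758]
ee_rot: [-2.218, -2.225, 0.001]
ft_force: [0.5, -0.5, -2.7]
finger_gap: 0.039
```

Request:
{"name": "arm_command", "arguments": {"commands": [{"dp":[0,0,3],"roll":0,"fingers":2},{"dp":[0,0,6],"roll":0,"fingers":2},{"dp":[0,0,9],"roll":0,"fingers":2},{"dp":[0,0,12],"roll":0,"fingers":2},{"dp":[0,0,13],"roll":0,"fingers":2}]}}

```text
clock: 18.72
tool_pos: [0.5761, 0.3264, 0.0417]
ee_rot: [-2.217, -2.22, 0.013]
ft_force: [-0.1, -0.1, -2.4]
finger_gap: 0.0392
```

Request:
{"name": "arm_command", "arguments": {"commands": [{"dp":[0,0,0.5],"roll":0,"fingers":2},{"dp":[0,0,0.9],"roll":0,"fingers":2},{"dp":[0,0,0.9],"roll":0,"fingers":6},{"dp":[0,0,0.9],"roll":0,"fingers":6},{"dp":[0,0,0.9],"roll":0,"fingers":6}]}}

```text
clock: 19.13
tool_pos: [0.5794, 0.3282, 0.0401]
ee_rot: [2.221, 2.22, 0.004]
ft_force: [0.0, 1.0, -0.3]
finger_gap: 0.0599
```

Request:
{"name": "arm_command", "arguments": {"commands": [{"dp":[0,0,0],"roll":0,"fingers":6},{"dp":[0,0,-3],"roll":0,"fingers":6},{"dp":[0,0,-6],"roll":0,"fingers":6},{"dp":[0,0,-9.5],"roll":0,"fingers":6},{"dp":[0,0,-13],"roll":0,"fingers":6}]}}

```text
clock: 19.55
tool_pos: [0.5784, 0.3278, 0.1705]
ee_rot: [2.222, 2.221, 0.001]
ft_force: [0.6, -0.3, 0.1]
finger_gap: 0.06
```

Request:
{"name": "arm_command", "arguments": {"commands": [{"dp":[0,0,-3],"roll":0,"fingers":8.5},{"dp":[0,0,-6],"roll":0,"fingers":8.5},{"dp":[0,0,-6],"roll":0,"fingers":8.5},{"dp":[0,0,-6],"roll":0,"fingers":8.5},{"dp":[0,0,-6],"roll":0,"fingers":8.5}]}}

```text
clock: 19.97
tool_pos: [0.5783, 0.3278, 0.2278]
ee_rot: [-2.222, -2.221, 0.001]
ft_force: [-0.9, -0.6, 0.4]
finger_gap: 0.0854
```

```bash
python3 - <<'E'
from h import *
t=camera("top");save(t,"t2.png",(195,130,365,260),4.5)
E
```

```text
(no output)
```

View pics/t2.png

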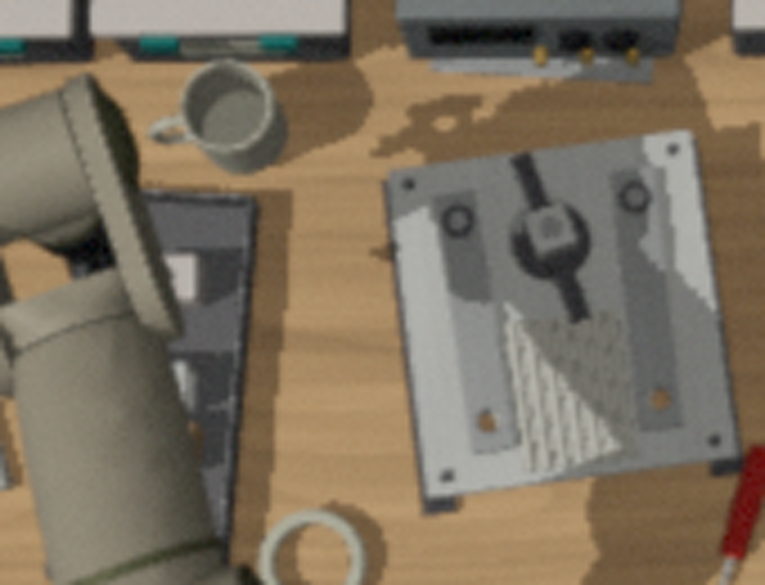

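```bash
cat > b.py <<'E'
from h import *
from fit import fit
t=camera("top");s=camera("side")
p=fit([t],[.5401,-.0125,.1268],W=(2,2,2));
c,si=np.cos(p[2]),np.sin(p[2])
F=lambda q,a,b:np.round([q[0]+np.cos(q[2])*a-np.sin(q[2])*b,q[1]+np.sin(q[2])*a+np.cos(q[2])*b],4)
for q in(p,[.5401,-.0125,.1268]):print([F(q,*h).tolist() for h in((-.085,.075),(-.085,-.075),(.085,.075),(.085,-.075))])
for nm,cam in(("top",t),("side",s)):
    im=np.array(cam["pixels"]).astype(float);sat=cv2.GaussianBlur(im[:,:,0]-im[:,:,2],(0,0),.6)
    for h in((-.085,.075),(-.085,-.075)):
        u=proj(cam,np.r_[F(p,*h),.09]).round().astype(int)
        w=6;S=sat[u[1]-w:u[1]+w+1,u[0]-w:u[0]+w+1].copy();S-=np.median(S);S[S<.35*S.max()]=0
        Y,X=np.mgrid[-w:w+1,-w:w+1];xy=u+np.array([(S*X).sum(),(S*Y).sum()])/S.sum()
        print(nm,h,S.max().round(1),(S>0).sum(),xy.round(2),"z085",atz(cam,xy,.085)[:2].round(4),"z099",atz(cam,xy,.099)[:2].round(4))
for n in ((458,220),(635,197),(548,225)):
    xy=np.array(n)/4.5+[195,130]-.39;print("ring",atz(t,xy,.102).round(4),atz(t,xy,.1485).round(4))
print([ (round(r["confidence"],2),atz(t,r["xy"],.099)[:2].round(4)) for r in pinpoint("top","bar_a_hole")],[ (round(r["confidence"],2),atz(s,r["xy"],.099)[:2].round(4)) for r in pinpoint("side","bar_a_hole")])
E
python3 b.py
```

```text
[ 0.5401 -0.013   0.1222] deg 7.0 {0: (-0.15, 14), 1: (-0.1, 40), 2: (-0.06, 29), 3: (-0.1, 40)}
[[0.4466, 0.0511], [0.4649, -0.0978], [0.6153, 0.0718], [0.6336, -0.0771]]
[[0.4463, 0.0511], [0.4653, -0.0976], [0.6149, 0.0726], [0.6339, -0.0761]]
top (-0.085, 0.075) 44.8 16 [302.93 223.5 ] z085 [0.4463 0.048 ] z099 [0.4449 0.0474]
top (-0.085, -0.075) 44.1 17 [341.21 218.4 ] z085 [ 0.4639 -0.0956] z099 [ 0.4624 -0.0951]
side (-0.085, 0.075) 11.5 50 [287.38 199.3 ] z085 [0.4459 0.033 ] z099 [0.445 0.01 ]
side (-0.085, -0.075) 2.7 33 [298.54 226.66] z085 [ 0.466  -0.1134] z099 [ 0.4646 -0.1328]
ring [0.6148 0.0713 0.102 ] [0.6056 0.0685 0.1485]
ring [ 0.6328 -0.0771  0.102 ] [ 0.6231 -0.0757  0.1485]
ring [ 0.6097 -0.004   0.102 ] [ 0.6006 -0.0047  0.1485]
[(0.96, array([0.4461, 0.0516])), (0.39, array([ 0.6034, -0.0141]))] [(0.85, array([0.4352, 0.033 ]))]
```

Request:
{"name": "arm_command", "arguments": {"commands": [{"dp":[-3.5,-0.7,0],"roll":0,"fingers":6},{"dp":[-7,-1.4,0],"roll":0,"fingers":6},{"dp":[-10.5,-2,0],"roll":0,"fingers":6},{"dp":[-14,-2.6,0],"roll":0,"fingers":6},{"dp":[-16.5,-3,0],"roll":0,"fingers":6}]}}

```text
clock: 20.63
tool_pos: [0.5478, 0.1606, 0.228]
ee_rot: [-2.223, -2.22, 0.002]
ft_force: [0.0, 0.4, 0.2]
finger_gap: 0.0597
```

Request:
{"name": "arm_command", "arguments": {"commands": [{"dp":[-3.5,-0.7,0],"roll":0,"fingers":6},{"dp":[-7,-1.4,0],"roll":0,"fingers":6},{"dp":[-10.5,-2,0],"roll":0,"fingers":6},{"dp":[-14,-2.6,0],"roll":0,"fingers":6},{"dp":[-16.5,-3,0],"roll":0,"fingers":6}]}}

```text
clock: 21.05
tool_pos: [0.5177, -0.0044, 0.2281]
ee_rot: [-2.223, -2.22, 0.001]
ft_force: [0.5, -0.1, -0.3]
finger_gap: 0.06
```

Request:
{"name": "arm_command", "arguments": {"commands": [{"dp":[-3.5,-0.7,0],"roll":0,"fingers":6},{"dp":[-7,-1.4,0],"roll":0,"fingers":6},{"dp":[-10.5,-2,0],"roll":0,"fingers":6},{"dp":[-14,-2.6,0],"roll":0,"fingers":6},{"dp":[-16.5,-3,0],"roll":0,"fingers":6}]}}

```text
clock: 21.47
tool_pos: [0.4877, -0.1696, 0.228]
ee_rot: [-2.223, -2.219, 0.001]
ft_force: [0.5, 0.7, -0.1]
finger_gap: 0.0598
```

Request:
{"name": "arm_command", "arguments": {"commands": [{"dp":[-3.5,-0.7,0],"roll":0,"fingers":6},{"dp":[-7,-1.4,0],"roll":0,"fingers":6},{"dp":[-10.5,-2,0],"roll":0,"fingers":6},{"dp":[-14,-2.6,0],"roll":0,"fingers":6},{"dp":[-16.5,-3,0],"roll":0,"fingers":6}]}}

```text
clock: 21.88
tool_pos: [0.4574, -0.3348, 0.2278]
ee_rot: [-2.223, -2.219, 0.001]
ft_force: [-0.4, 0.4, -0.2]
finger_gap: 0.0602
```

Request:
{"name": "arm_command", "arguments": {"commands": [{"dp":[0,0,0],"roll":7,"fingers":6},{"dp":[0,0,0],"roll":14,"fingers":6},{"dp":[0,0,0],"roll":21,"fingers":6},{"dp":[0,0,0],"roll":28,"fingers":6},{"dp":[0,0,0],"roll":35,"fingers":6}]}}

```text
clock: 22.3
tool_pos: [0.4583, -0.3321, 0.2279]
ee_rot: [-2.791, -1.441, 0.0]
ft_force: [-0.9, 0.3, -0.3]
finger_gap: 0.06
```

Request:
{"name": "arm_command", "arguments": {"commands": [{"dp":[0,0,0],"roll":7,"fingers":6},{"dp":[0,0,0],"roll":14,"fingers":6},{"dp":[0,0,0],"roll":21,"fingers":6},{"dp":[0,0,0],"roll":28,"fingers":6},{"dp":[0,0,0],"roll":35,"fingers":6}]}}

```text
clock: 22.72
tool_pos: [0.4583, -0.332, 0.2279]
ee_rot: [-3.095, -0.536, 0.001]
ft_force: [0.6, -0.4, 0.2]
finger_gap: 0.0599
```

Request:
{"name": "arm_command", "arguments": {"commands": [{"dp":[0,0,0],"roll":7,"fingers":6},{"dp":[0,0,0],"roll":14,"fingers":6},{"dp":[0,0,0],"roll":14,"fingers":6},{"dp":[0,0,0],"roll":14,"fingers":6},{"dp":[0,0,0],"roll":14,"fingers":6}]}}

```text
clock: 23.13
tool_pos: [0.4584, -0.332, 0.2281]
ee_rot: [-3.137, -0.169, 0.0]
ft_force: [0.2, 0.7, -0.0]
finger_gap: 0.0602
```

```bash
cat >> h.py <<'E'
def to(x,y,z=None,psi=None):
    st=get_state();M=R.from_rotvec(st["ee_rot"]).as_matrix();p=np.array(st["tool_pos"])
    d=M.T@(np.array([x,y,p[2] if z is None else z])-p)*100
    a=np.degrees(np.arctan2(M[1,0],M[0,0]));print("psi",a.round(2),"pos",p.round(4),"dp",d.round(2),"roll",None if psi is None else round(a-psi,2),"tilt",M[:,2].round(4),"q6",st["qpos"][5].round(2),"F",np.round(st["ft_force"],1),"gap",round(st["finger_gap"],4),"t",round(st["clock"],1))
E
python3 - <<'E'
from h import *
to(.457,-.332,.122,6)
E
```

```text
psi 6.18 pos [ 0.4584 -0.332   0.2281] dp [-1.300e-01 -1.000e-02  1.061e+01] roll 0.18 tilt [-2.e-04  3.e-04 -1.e+00] q6 0.63 F [ 0.2  0.7 -0. ] gap 0.0602 t 23.1
```

Request:
{"name": "arm_command", "arguments": {"commands": [{"dp":[-0.1,0,2],"roll":0,"fingers":6},{"dp":[-0.1,0,4],"roll":0,"fingers":6},{"dp":[-0.1,0,6],"roll":0,"fingers":6},{"dp":[-0.1,0,6],"roll":0,"fingers":6},{"dp":[-0.1,0,6],"roll":0,"fingers":6}]}}

```text
clock: 23.55
tool_pos: [0.4573, -0.332, 0.1681]
ee_rot: [-3.136, -0.166, 0.002]
ft_force: [0.5, -0.1, 0.7]
finger_gap: 0.0602
```

Request:
{"name": "arm_command", "arguments": {"commands": [{"dp":[0,0,2],"roll":0,"fingers":6},{"dp":[0,0,4],"roll":0,"fingers":6},{"dp":[0,0,4.6],"roll":0,"fingers":6},{"dp":[0,0,4.6],"roll":0,"fingers":6},{"dp":[0,0,4.6],"roll":0,"fingers":6}]}}

```text
clock: 23.97
tool_pos: [0.4579, -0.3326, 0.1237]
ee_rot: [3.136, 0.165, 0.002]
ft_force: [-0.0, 0.1, 0.8]
finger_gap: 0.0601
```

Request:
{"name": "arm_command", "arguments": {"commands": [{"dp":[0,0,0],"roll":0,"fingers":1},{"dp":[0,0,0],"roll":0,"fingers":1},{"dp":[0,0,0],"roll":0,"fingers":1},{"dp":[0,0,0],"roll":0,"fingers":1},{"dp":[0,0,0],"roll":0,"fingers":1}]}}

```text
clock: 24.38
tool_pos: [0.4578, -0.3327, 0.1236]
ee_rot: [3.135, 0.164, 0.003]
ft_force: [-0.0, -0.5, 7.3]
finger_gap: 0.0255
```

Request:
{"name": "arm_command", "arguments": {"commands": [{"dp":[0,0,0],"roll":0,"fingers":1},{"dp":[0,0,0],"roll":0,"fingers":1}]}}

```text
clock: 24.55
tool_pos: [0.4578, -0.3327, 0.1236]
ee_rot: [3.135, 0.164, 0.003]
ft_force: [-0.1, -0.9, 6.5]
finger_gap: 0.025
```

```bash
python3 - <<'E'
from h import *
to(.457,-.332,.122,6);print(get_state()["ft_torque"])
E
```

```text
psi 5.98 pos [ 0.4578 -0.3327  0.1236] dp [-0.08 -0.08  0.16] roll -0.02 tilt [ 0.0018 -0.002  -1.    ] q6 0.63 F [-0.1 -0.9  6.5] gap 0.025 t 24.6
[0.01843343 0.02497512 0.0113803 ]
```

Request:
{"name": "arm_command", "arguments": {"commands": [{"dp":[0,0,0],"roll":0,"fingers":6},{"dp":[0,0,0],"roll":0,"fingers":6},{"dp":[0,0,0],"roll":-6,"fingers":6},{"dp":[0,0,0],"roll":-13,"fingers":6},{"dp":[0,0,0],"roll":-20,"fingers":6}]}}

```text
clock: 24.97
tool_pos: [0.4573, -0.332, 0.1221]
ee_rot: [-3.058, -0.715, 0.001]
ft_force: [-0.0, -1.3, -0.4]
finger_gap: 0.0601
```

Request:
{"name": "arm_command", "arguments": {"commands": [{"dp":[0,0,0],"roll":-7,"fingers":6},{"dp":[0,0,0],"roll":-14,"fingers":6},{"dp":[0,0,0],"roll":-21,"fingers":6},{"dp":[0,0,0],"roll":-28,"fingers":6},{"dp":[0,0,0],"roll":-35,"fingers":6}]}}

```text
clock: 25.38
tool_pos: [0.4573, -0.332, 0.1221]
ee_rot: [-2.702, -1.602, 0.0]
ft_force: [0.1, 1.4, 1.2]
finger_gap: 0.0597
```

Request:
{"name": "arm_command", "arguments": {"commands": [{"dp":[0,0,0],"roll":-7,"fingers":6},{"dp":[0,0,0],"roll":-14,"fingers":6},{"dp":[0,0,0],"roll":-21,"fingers":6},{"dp":[0,0,0],"roll":-28,"fingers":6},{"dp":[0,0,0],"roll":-35,"fingers":6}]}}

```text
clock: 25.8
tool_pos: [0.4573, -0.332, 0.1221]
ee_rot: [-2.095, -2.34, -0.0]
ft_force: [0.5, -0.5, -0.3]
finger_gap: 0.0598
```

Request:
{"name": "arm_command", "arguments": {"commands": [{"dp":[0,0,0],"roll":0,"fingers":6},{"dp":[0,0,0],"roll":0,"fingers":1},{"dp":[0,0,0],"roll":0,"fingers":1},{"dp":[0,0,0],"roll":0,"fingers":1},{"dp":[0,0,0],"roll":0,"fingers":1}]}}

```text
clock: 26.22
tool_pos: [0.4575, -0.3322, 0.1224]
ee_rot: [2.104, 2.332, 0.0]
ft_force: [1.2, -0.3, 0.9]
finger_gap: 0.0251
```

Request:
{"name": "arm_command", "arguments": {"commands": [{"dp":[0,0,0],"roll":0,"fingers":1},{"dp":[0,0,0],"roll":0,"fingers":1},{"dp":[0,0,0],"roll":0,"fingers":1}]}}

```text
clock: 26.47
tool_pos: [0.4575, -0.3322, 0.1224]
ee_rot: [2.103, 2.334, 0.0]
ft_force: [0.6, 0.4, 2.0]
finger_gap: 0.0249
```

```bash
python3 - <<'E'
from h import *
to(.465,-.0955,.24,96);print(get_state()["ft_torque"])
E
```

```text
psi 95.95 pos [ 0.4575 -0.3322  0.1224] dp [ 23.46   3.21 -11.76] roll -0.05 tilt [ 2.e-04 -1.e-04 -1.e+00] q6 -0.94 F [0.6 0.4 2. ] gap 0.0249 t 26.5
[ 0.06458387 -0.00466929 -0.02256971]
```

Request:
{"name": "arm_command", "arguments": {"commands": [{"dp":[0,0,-2],"roll":0,"fingers":1},{"dp":[0,0,-5],"roll":0,"fingers":1},{"dp":[0,0,-8],"roll":0,"fingers":1},{"dp":[0,0,-11],"roll":0,"fingers":1},{"dp":[0,0,-12],"roll":0,"fingers":1}]}}

```text
clock: 26.88
tool_pos: [0.4579, -0.3327, 0.2462]
ee_rot: [2.099, 2.33, -0.001]
ft_force: [0.4, 0.2, -2.2]
finger_gap: 0.0254
```

Request:
{"name": "arm_command", "arguments": {"commands": [{"dp":[2.5,0.3,0],"roll":0,"fingers":1},{"dp":[5,0.7,0],"roll":0,"fingers":1},{"dp":[7.5,1,0],"roll":0,"fingers":1},{"dp":[10,1.4,0],"roll":0,"fingers":1},{"dp":[12.5,1.7,0],"roll":0,"fingers":1}]}}

```text
clock: 27.3
tool_pos: [0.4608, -0.2047, 0.2417]
ee_rot: [-2.102, -2.332, 0.0]
ft_force: [1.6, -0.1, -2.8]
finger_gap: 0.0256
```

Request:
{"name": "arm_command", "arguments": {"commands": [{"dp":[2.5,0.4,0],"roll":0,"fingers":1},{"dp":[5,0.7,0],"roll":0,"fingers":1},{"dp":[7.5,1,0],"roll":0,"fingers":1},{"dp":[10,1.4,0],"roll":0,"fingers":1},{"dp":[11,1.5,0],"roll":0,"fingers":1}]}}

```text
clock: 27.72
tool_pos: [0.4641, -0.0924, 0.2419]
ee_rot: [-2.099, -2.334, -0.0]
ft_force: [0.8, 0.0, -2.7]
finger_gap: 0.0258
```

Request:
{"name": "arm_command", "arguments": {"commands": [{"dp":[0,0,0],"roll":0,"fingers":1},{"dp":[0,0,0],"roll":0,"fingers":1},{"dp":[0,0,0],"roll":0,"fingers":1}]}}

```text
clock: 27.97
tool_pos: [0.4648, -0.0959, 0.2421]
ee_rot: [-2.103, -2.333, 0.001]
ft_force: [-0.6, -0.8, -3.1]
finger_gap: 0.0252
```

```bash
python3 - <<'E'
from h import *
to(.465,-.0955,.20,96)
s=camera("side");save(s,"s3.png",(262,130,352,250),6);t=camera("top")
T=get_state()["tool_pos"];print("tip proj",proj(s,T-[0,0,.1124]),"head",proj(s,T+[0,0,.0036]))
print([(round(r["confidence"],2),np.round(r["xy"],1)) for r in pinpoint("side","drift1_head")])
E
```

```text
psi 95.94 pos [ 0.4648 -0.0959  0.2421] dp [0.04 0.03 4.21] roll -0.06 tilt [-4.e-04 -2.e-04 -1.e+00] q6 -0.56 F [-0.6 -0.8 -3.1] gap 0.0252 t 28.0
tip proj [296.94635315 209.40905352] head [295.38492432 170.78598351]
[(0.54, array([296. , 171.3]))]
```

View pics/s3.png

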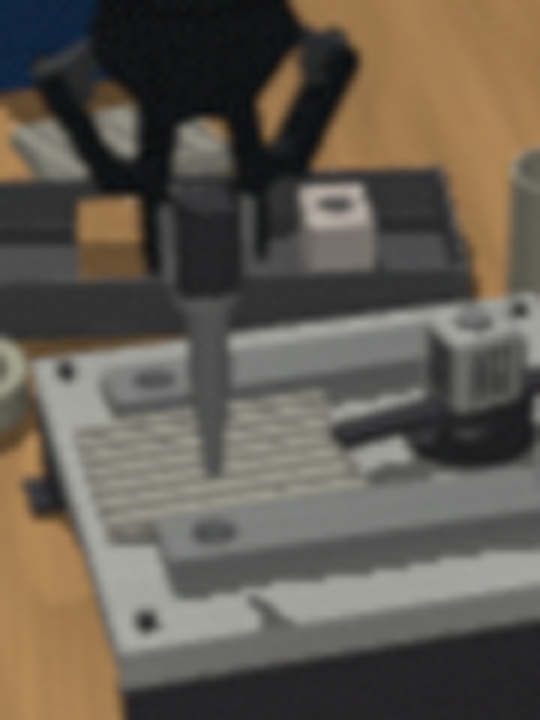

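Request:
{"name": "arm_command", "arguments": {"commands": [{"dp":[0,0,1],"roll":0,"fingers":1},{"dp":[0,0,2],"roll":0,"fingers":1},{"dp":[0,0,2.7],"roll":0,"fingers":1},{"dp":[0,0,3.2],"roll":0,"fingers":1},{"dp":[0,0,3.5],"roll":0,"fingers":1}]}}

```text
clock: 28.53
tool_pos: [0.4646, -0.0954, 0.2067]
ee_rot: [-2.103, -2.333, 0.0]
ft_force: [0.2, 0.4, -4.1]
finger_gap: 0.0252
```

Request:
{"name": "arm_command", "arguments": {"commands": [{"dp":[0,0,0.3],"roll":0,"fingers":1},{"dp":[0,0,0.5],"roll":0,"fingers":1},{"dp":[0,0,0.7],"roll":0,"fingers":1},{"dp":[0,0,0.8],"roll":0,"fingers":1},{"dp":[0,0,0.9],"roll":0,"fingers":1}]}}

```text
clock: 28.95
tool_pos: [0.4648, -0.0951, 0.1984]
ee_rot: [2.102, 2.334, 0.0]
ft_force: [0.4, -1.2, -3.1]
finger_gap: 0.0258
```

Request:
{"name": "arm_command", "arguments": {"commands": [{"dp":[0,0,0.2],"roll":0,"fingers":1},{"dp":[0,0,0.3],"roll":0,"fingers":1},{"dp":[0,0,0.4],"roll":0,"fingers":1},{"dp":[0,0,0.5],"roll":0,"fingers":1},{"dp":[0,0,0.6],"roll":0,"fingers":1}]}}

```text
clock: 29.37
tool_pos: [0.4648, -0.0951, 0.1923]
ee_rot: [2.102, 2.334, 0.0]
ft_force: [-0.2, -0.2, -3.1]
finger_gap: 0.0255
```

Request:
{"name": "arm_command", "arguments": {"commands": [{"dp":[-0.05,0,0.3],"roll":0,"fingers":1},{"dp":[-0.1,0.02,0.6],"roll":0,"fingers":1},{"dp":[-0.15,0.03,0.9],"roll":0,"fingers":1},{"dp":[-0.2,0.03,1.2],"roll":0,"fingers":1},{"dp":[-0.25,0.03,1.5],"roll":0,"fingers":1}]}}

```text
clock: 29.78
tool_pos: [0.4653, -0.0976, 0.1769]
ee_rot: [-2.102, -2.334, 0.0]
ft_force: [0.1, 0.2, -3.0]
finger_gap: 0.0252
```

Request:
{"name": "arm_command", "arguments": {"commands": [{"dp":[0,0,0.3],"roll":0,"fingers":1},{"dp":[0,0,0.6],"roll":0,"fingers":1},{"dp":[0,0,0.9],"roll":0,"fingers":1},{"dp":[0,0,1.2],"roll":0,"fingers":1},{"dp":[0,0,1.4],"roll":0,"fingers":1}]}}

```text
clock: 30.2
tool_pos: [0.465, -0.0973, 0.163]
ee_rot: [-2.102, -2.334, 0.0]
ft_force: [-1.8, 2.7, 0.4]
finger_gap: 0.0254
```

```bash
python3 - <<'E'
from h import *
to(.465,-.0977,.15,96);print(get_state()["ft_torque"].round(2))
E
```

```text
psi 95.99 pos [ 0.465  -0.0973  0.163 ] dp [-0.04 -0.01  1.3 ] roll -0.01 tilt [-7.e-04  6.e-04 -1.e+00] q6 -0.56 F [-1.8  2.7  0.4] gap 0.0254 t 30.2
[0.57 0.45 0.02]
```

Request:
{"name": "arm_command", "arguments": {"commands": [{"dp":[0,0,0.2],"roll":0,"fingers":1},{"dp":[0,0,0.4],"roll":0,"fingers":1},{"dp":[0,0,0.6],"roll":0,"fingers":1},{"dp":[0,0,0.7],"roll":0,"fingers":1},{"dp":[0,0,0.8],"roll":0,"fingers":1}]}}

```text
clock: 30.62
tool_pos: [0.4652, -0.0978, 0.1553]
ee_rot: [2.102, 2.334, -0.001]
ft_force: [-3.8, 1.2, 2.4]
finger_gap: 0.0256
```

Request:
{"name": "arm_command", "arguments": {"commands": [{"dp":[0,0,0.1],"roll":0,"fingers":1},{"dp":[0,0,0.2],"roll":0,"fingers":1},{"dp":[0,0,0.3],"roll":0,"fingers":1},{"dp":[0,0,0.4],"roll":0,"fingers":1},{"dp":[0,0,0.5],"roll":0,"fingers":1}]}}

```text
clock: 31.03
tool_pos: [0.4652, -0.098, 0.1505]
ee_rot: [2.102, 2.334, -0.001]
ft_force: [-4.8, -1.8, 4.6]
finger_gap: 0.0255
```

```bash
python3 - <<'E'
from h import *
to(.465,-.0977,.15,96);print(get_state()["ft_torque"].round(2))
E
```

```text
psi 95.98 pos [ 0.4652 -0.098   0.1505] dp [ 0.03 -0.02  0.05] roll -0.02 tilt [-0.     -0.0012 -1.    ] q6 -0.56 F [-4.8 -1.8  4.6] gap 0.0255 t 31.0
[-0.5   1.16  0.09]
```

Request:
{"name": "arm_command", "arguments": {"commands": [{"dp":[0,-0.04,0.1],"roll":0,"fingers":1},{"dp":[0,-0.06,0.2],"roll":0,"fingers":1},{"dp":[0,-0.06,0.4],"roll":0,"fingers":1},{"dp":[0,-0.06,0.6],"roll":0,"fingers":1},{"dp":[0,-0.06,0.8],"roll":0,"fingers":1}]}}

```text
clock: 31.45
tool_pos: [0.4651, -0.0984, 0.1425]
ee_rot: [2.101, 2.333, -0.001]
ft_force: [-4.4, -4.4, 4.0]
finger_gap: 0.0249
```

```bash
python3 - <<'E'
from h import *
to(.465,-.0977,.1214,96);print(get_state()["ft_torque"].round(2))
E
```

```text
psi 95.98 pos [ 0.4651 -0.0984  0.1425] dp [ 0.08 -0.    2.11] roll -0.02 tilt [ 0.0011 -0.0019 -1.    ] q6 -0.56 F [-4.4 -4.4  4. ] gap 0.0249 t 31.4
[-1.02  0.9   0.02]
```

Request:
{"name": "arm_command", "arguments": {"commands": [{"dp":[-0.05,-0.05,0.2],"roll":0,"fingers":1},{"dp":[-0.05,-0.05,0.4],"roll":0,"fingers":1},{"dp":[-0.05,-0.05,0.6],"roll":0,"fingers":1},{"dp":[-0.05,-0.05,0.8],"roll":0,"fingers":1},{"dp":[-0.05,-0.05,1],"roll":0,"fingers":1}]}}

```text
clock: 31.87
tool_pos: [0.4648, -0.0986, 0.1323]
ee_rot: [2.101, 2.333, 0.0]
ft_force: [-0.3, -4.3, 2.4]
finger_gap: 0.0252
```

Request:
{"name": "arm_command", "arguments": {"commands": [{"dp":[0,0,0.2],"roll":0,"fingers":1},{"dp":[0,0,0.4],"roll":0,"fingers":1},{"dp":[0,0,0.6],"roll":0,"fingers":1},{"dp":[0,0,0.8],"roll":0,"fingers":1},{"dp":[0,0,1],"roll":0,"fingers":1}]}}

```text
clock: 32.28
tool_pos: [0.4647, -0.0986, 0.1224]
ee_rot: [2.101, 2.333, 0.0]
ft_force: [0.1, -6.2, 3.1]
finger_gap: 0.0254
```

```bash
python3 - <<'E'
from h import *
to(.465,-.0977,.1214,96);print(get_state()["ft_torque"].round(2))
E
```

```text
psi 95.98 pos [ 0.4647 -0.0986  0.1224] dp [0.09 0.03 0.1 ] roll -0.02 tilt [ 0.0013 -0.0011 -1.    ] q6 -0.56 F [ 0.1 -6.2  3.1] gap 0.0254 t 32.3
[-1.18  0.02  0.04]
```

Request:
{"name": "arm_command", "arguments": {"commands": [{"dp":[-0.03,0,0.1],"roll":0,"fingers":1},{"dp":[-0.05,0,0.15],"roll":0,"fingers":1},{"dp":[-0.05,0,0.2],"roll":0,"fingers":1},{"dp":[-0.05,0,0.3],"roll":0,"fingers":1},{"dp":[-0.05,0,0.3],"roll":0,"fingers":1}]}}

```text
clock: 32.7
tool_pos: [0.4648, -0.0988, 0.1212]
ee_rot: [2.101, 2.333, 0.001]
ft_force: [-6.8, -2.0, 23.6]
finger_gap: 0.0256
```

Request:
{"name": "arm_command", "arguments": {"commands": [{"dp":[0,0,-0.2],"roll":0,"fingers":6},{"dp":[0,0,-0.2],"roll":0,"fingers":6},{"dp":[0,0,-0.2],"roll":0,"fingers":6},{"dp":[0,0,-2],"roll":0,"fingers":6},{"dp":[0,0,-5],"roll":0,"fingers":6}]}}

```text
clock: 33.12
tool_pos: [0.4629, -0.0977, 0.1672]
ee_rot: [-2.098, -2.329, 0.002]
ft_force: [0.2, -0.3, -0.0]
finger_gap: 0.0602
```

Request:
{"name": "arm_command", "arguments": {"commands": [{"dp":[0,0,-3],"roll":0,"fingers":6},{"dp":[-3,0.9,-3],"roll":0,"fingers":6},{"dp":[-6,1.8,-3],"roll":0,"fingers":6},{"dp":[-9,2.7,-3],"roll":0,"fingers":6},{"dp":[-12,3.6,-3],"roll":0,"fingers":6}]}}

```text
clock: 33.53
tool_pos: [0.513, -0.2151, 0.1989]
ee_rot: [-2.101, -2.334, -0.001]
ft_force: [0.0, -0.0, 0.2]
finger_gap: 0.0602
```

Request:
{"name": "arm_command", "arguments": {"commands": [{"dp":[-3,0.8,0],"roll":0,"fingers":6},{"dp":[-6,1.6,0],"roll":0,"fingers":6},{"dp":[-9,2.4,0],"roll":0,"fingers":6},{"dp":[-11.2,3.1,0],"roll":0,"fingers":6},{"dp":[-11.2,3.1,0],"roll":0,"fingers":6}]}}

```text
clock: 33.95
tool_pos: [0.5558, -0.3258, 0.1974]
ee_rot: [-2.105, -2.331, -0.0]
ft_force: [0.8, 0.2, 0.4]
finger_gap: 0.0604
```

Request:
{"name": "arm_command", "arguments": {"commands": [{"dp":[0,0,0],"roll":7,"fingers":6},{"dp":[0,0,0],"roll":14,"fingers":6},{"dp":[0,0,0],"roll":21,"fingers":6},{"dp":[0,0,0],"roll":28,"fingers":6},{"dp":[0,0,0],"roll":35,"fingers":6}]}}

```text
clock: 34.37
tool_pos: [0.555, -0.3215, 0.1985]
ee_rot: [-2.71, -1.586, -0.0]
ft_force: [1.2, 0.2, 0.0]
finger_gap: 0.0602
```

Request:
{"name": "arm_command", "arguments": {"commands": [{"dp":[0,0,0],"roll":7,"fingers":6},{"dp":[0,0,0],"roll":14,"fingers":6},{"dp":[0,0,0],"roll":21,"fingers":6},{"dp":[0,0,0],"roll":28,"fingers":6},{"dp":[0,0,0],"roll":35,"fingers":6}]}}

```text
clock: 34.78
tool_pos: [0.555, -0.3215, 0.1986]
ee_rot: [-3.061, -0.697, 0.001]
ft_force: [0.4, -0.5, -0.1]
finger_gap: 0.06
```

Request:
{"name": "arm_command", "arguments": {"commands": [{"dp":[0,0,0],"roll":7,"fingers":6},{"dp":[0,0,0],"roll":14,"fingers":6},{"dp":[0,0,0],"roll":20,"fingers":6},{"dp":[0,0,0],"roll":20,"fingers":6},{"dp":[0,0,0],"roll":20,"fingers":6}]}}

```text
clock: 35.2
tool_pos: [0.5551, -0.3218, 0.1989]
ee_rot: [-3.136, -0.169, 0.001]
ft_force: [0.3, -0.9, 0.8]
finger_gap: 0.0602
```

```bash
python3 - <<'E'
from h import *
to(.5558,-.3222,.1224,6)
s=camera("side");save(s,"s4.png",(262,130,372,290),4.5)
t=camera("top")
for z,n in((.125,'bar'),):
  print([(round(r["confidence"],2),np.round(r["xy"],1),atz(s,r["xy"],.125)[:2].round(4)) for r in pinpoint("side","drift1_head")],[(round(r["confidence"],2),np.round(r["xy"],1),atz(t,r["xy"],.125)[:2].round(4)) for r in pinpoint("top","drift1_head")])
E
```

```text
psi 6.19 pos [ 0.5551 -0.3218  0.1989] dp [0.07 0.06 7.65] roll 0.19 tilt [-5.0e-04  1.1e-03 -1.0e+00] q6 0.75 F [ 0.3 -0.9  0.8] gap 0.0602 t 35.2
[(0.46, array([296.9, 212.3]), array([ 0.4638, -0.1029])), (0.35, array([397.2, 216. ]), array([ 0.7239, -0.1593]))] [(0.55, array([341.7, 216.5]), array([ 0.4666, -0.0959]))]
```

View pics/s4.png

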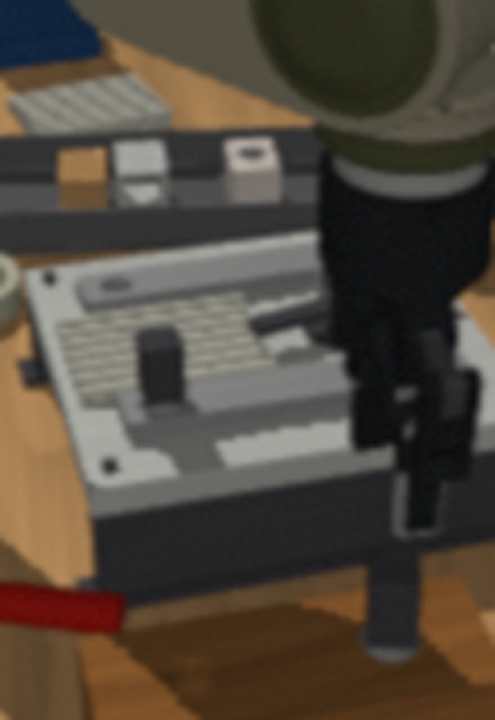

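Request:
{"name": "arm_command", "arguments": {"commands": [{"dp":[0.07,0.05,2],"roll":0,"fingers":6},{"dp":[0.07,0.05,4],"roll":0,"fingers":6},{"dp":[0.07,0.05,6],"roll":0,"fingers":6},{"dp":[0.07,0.05,7.6],"roll":0,"fingers":6},{"dp":[0.07,0.05,7.6],"roll":0,"fingers":6}]}}

```text
clock: 35.82
tool_pos: [0.5547, -0.3218, 0.1199]
ee_rot: [-3.133, -0.165, 0.007]
ft_force: [0.4, -0.4, 0.2]
finger_gap: 0.0598
```

Request:
{"name": "arm_command", "arguments": {"commands": [{"dp":[0,0,0],"roll":0,"fingers":6},{"dp":[0,0,0],"roll":0,"fingers":1},{"dp":[0,0,0],"roll":0,"fingers":1},{"dp":[0,0,0],"roll":0,"fingers":1},{"dp":[0,0,0],"roll":0,"fingers":1}]}}

```text
clock: 36.23
tool_pos: [0.5564, -0.3233, 0.1251]
ee_rot: [3.135, 0.164, 0.004]
ft_force: [-0.4, -0.4, 6.2]
finger_gap: 0.0288
```

Request:
{"name": "arm_command", "arguments": {"commands": [{"dp":[0,0,0],"roll":0,"fingers":1},{"dp":[0,0,0],"roll":0,"fingers":1},{"dp":[0,0,0],"roll":0,"fingers":1}]}}

```text
clock: 36.48
tool_pos: [0.5564, -0.3233, 0.1251]
ee_rot: [3.135, 0.164, 0.004]
ft_force: [0.1, -0.6, 6.5]
finger_gap: 0.0291
```

```bash
python3 - <<'E'
from h import *
to(.5558,-.3222,.1224,6);print(get_state()["ft_torque"].round(2))
E
```

```text
psi 5.99 pos [ 0.5564 -0.3233  0.1251] dp [-0.05 -0.12  0.27] roll -0.01 tilt [ 0.0025 -0.0021 -1.    ] q6 0.76 F [ 0.1 -0.6  6.5] gap 0.0291 t 36.5
[ 0.06  0.03 -0.  ]
```

Request:
{"name": "arm_command", "arguments": {"commands": [{"dp":[0,0,0],"roll":0,"fingers":6},{"dp":[0,0,0],"roll":0,"fingers":6},{"dp":[0,0,0],"roll":0,"fingers":6},{"dp":[0,0,0],"roll":-5,"fingers":6},{"dp":[0,0,0],"roll":-10,"fingers":6}]}}

```text
clock: 36.9
tool_pos: [0.5558, -0.3228, 0.1232]
ee_rot: [-3.11, -0.443, 0.0]
ft_force: [-0.2, 0.0, -0.1]
finger_gap: 0.0602
```

Request:
{"name": "arm_command", "arguments": {"commands": [{"dp":[0,0,0],"roll":0,"fingers":6},{"dp":[0,0,0],"roll":0,"fingers":1},{"dp":[0,0,0],"roll":0,"fingers":1},{"dp":[0,0,0],"roll":0,"fingers":1},{"dp":[0,0,0],"roll":0,"fingers":1}]}}

```text
clock: 37.32
tool_pos: [0.5559, -0.3229, 0.1236]
ee_rot: [3.111, 0.435, 0.001]
ft_force: [-1.5, 0.0, 2.5]
finger_gap: 0.0311
```

Request:
{"name": "arm_command", "arguments": {"commands": [{"dp":[0,0,0],"roll":0,"fingers":1},{"dp":[0,0,0],"roll":0,"fingers":1},{"dp":[0,0,0],"roll":0,"fingers":1}]}}

```text
clock: 37.57
tool_pos: [0.556, -0.3229, 0.1236]
ee_rot: [3.111, 0.436, 0.001]
ft_force: [0.2, 0.3, 4.2]
finger_gap: 0.0313
```

Request:
{"name": "arm_command", "arguments": {"commands": [{"dp":[0,0,0],"roll":0,"fingers":6},{"dp":[0,0,0],"roll":0,"fingers":6},{"dp":[0,0,0],"roll":7,"fingers":6},{"dp":[0,0,0],"roll":14,"fingers":6},{"dp":[0,0,0],"roll":19,"fingers":6}]}}

```text
clock: 37.98
tool_pos: [0.5557, -0.3228, 0.1229]
ee_rot: [-3.14, 0.093, 0.001]
ft_force: [1.0, -0.6, -0.4]
finger_gap: 0.0602
```

Request:
{"name": "arm_command", "arguments": {"commands": [{"dp":[0,0,0],"roll":0,"fingers":6},{"dp":[0,0,0],"roll":0,"fingers":1},{"dp":[0,0,0],"roll":0,"fingers":1},{"dp":[0,0,0],"roll":0,"fingers":1},{"dp":[0,0,0],"roll":0,"fingers":1}]}}

```text
clock: 38.4
tool_pos: [0.5559, -0.3229, 0.1234]
ee_rot: [-3.141, 0.081, -0.0]
ft_force: [0.3, -0.3, 1.1]
finger_gap: 0.0254
```

Request:
{"name": "arm_command", "arguments": {"commands": [{"dp":[0,0,0],"roll":0,"fingers":1},{"dp":[0,0,0],"roll":0,"fingers":1},{"dp":[0,0,0],"roll":0,"fingers":1}]}}

```text
clock: 38.65
tool_pos: [0.5559, -0.3229, 0.1234]
ee_rot: [3.14, -0.082, 0.0]
ft_force: [0.2, 0.1, 0.6]
finger_gap: 0.0256
```

Request:
{"name": "arm_command", "arguments": {"commands": [{"dp":[0,0,0],"roll":0,"fingers":6},{"dp":[0,0,0],"roll":0,"fingers":6},{"dp":[0,0,0],"roll":-6,"fingers":6},{"dp":[0,0,0],"roll":-13,"fingers":6},{"dp":[0,0,0],"roll":-20,"fingers":6}]}}

```text
clock: 39.07
tool_pos: [0.5558, -0.3229, 0.1232]
ee_rot: [-3.106, -0.473, 0.0]
ft_force: [-0.2, -0.3, 0.3]
finger_gap: 0.0599
```

Request:
{"name": "arm_command", "arguments": {"commands": [{"dp":[0,0,0],"roll":-7,"fingers":6},{"dp":[0,0,0],"roll":-14,"fingers":6},{"dp":[0,0,0],"roll":-21,"fingers":6},{"dp":[0,0,0],"roll":-28,"fingers":6},{"dp":[0,0,0],"roll":-35,"fingers":6}]}}

```text
clock: 39.48
tool_pos: [0.5558, -0.3229, 0.1232]
ee_rot: [-2.82, -1.385, 0.0]
ft_force: [-0.1, -0.3, -0.6]
finger_gap: 0.0601
```

Request:
{"name": "arm_command", "arguments": {"commands": [{"dp":[0,0,0],"roll":-7,"fingers":6},{"dp":[0,0,0],"roll":-14,"fingers":6},{"dp":[0,0,0],"roll":-21,"fingers":6},{"dp":[0,0,0],"roll":-28,"fingers":6},{"dp":[0,0,0],"roll":-35,"fingers":6}]}}

```text
clock: 39.9
tool_pos: [0.5558, -0.3229, 0.1232]
ee_rot: [-2.273, -2.169, 0.0]
ft_force: [0.6, -0.0, 0.5]
finger_gap: 0.0602
```

Request:
{"name": "arm_command", "arguments": {"commands": [{"dp":[0,0,0],"roll":0,"fingers":6},{"dp":[0,0,0],"roll":0,"fingers":1},{"dp":[0,0,0],"roll":0,"fingers":1},{"dp":[0,0,0],"roll":0,"fingers":1},{"dp":[0,0,0],"roll":0,"fingers":1}]}}

```text
clock: 40.32
tool_pos: [0.556, -0.3229, 0.1235]
ee_rot: [2.281, 2.16, 0.0]
ft_force: [-0.0, 0.3, 1.0]
finger_gap: 0.0251
```

Request:
{"name": "arm_command", "arguments": {"commands": [{"dp":[0,0,0],"roll":0,"fingers":1},{"dp":[0,0,0],"roll":0,"fingers":1},{"dp":[0,0,0],"roll":0,"fingers":1}]}}

```text
clock: 40.57
tool_pos: [0.556, -0.3229, 0.1235]
ee_rot: [2.279, 2.161, 0.0]
ft_force: [0.5, 0.4, 1.9]
finger_gap: 0.0255
```

```bash
python3 - <<'E'
from h import *
to(.4465,.0482,.2434,87);print(get_state()["ft_torque"].round(2))
E
```

```text
psi 86.96 pos [ 0.556  -0.3229  0.1235] dp [ 36.48 -12.9  -12.01] roll -0.04 tilt [ 4.e-04 -3.e-04 -1.e+00] q6 -0.66 F [0.5 0.4 1.9] gap 0.0255 t 40.6
[-0.01 -0.07  0.02]
```

Request:
{"name": "arm_command", "arguments": {"commands": [{"dp":[0,0,-2],"roll":0,"fingers":1},{"dp":[0,0,-5.5],"roll":0,"fingers":1},{"dp":[0,0,-9],"roll":0,"fingers":1},{"dp":[0,0,-12.5],"roll":0,"fingers":1},{"dp":[0,0,-15],"roll":0,"fingers":1}]}}

```text
clock: 40.98
tool_pos: [0.5558, -0.3228, 0.276]
ee_rot: [2.278, 2.161, 0.0]
ft_force: [0.5, -1.1, -3.3]
finger_gap: 0.025
```

Request:
{"name": "arm_command", "arguments": {"commands": [{"dp":[0,0,0],"roll":0,"fingers":1},{"dp":[3,-1,0],"roll":0,"fingers":1},{"dp":[6,-2.1,0],"roll":0,"fingers":1},{"dp":[9,-3.2,0],"roll":0,"fingers":1},{"dp":[12,-4.2,0],"roll":0,"fingers":1}]}}

```text
clock: 41.4
tool_pos: [0.519, -0.1992, 0.2713]
ee_rot: [-2.277, -2.159, 0.001]
ft_force: [0.1, -0.1, -2.7]
finger_gap: 0.0251
```

Request:
{"name": "arm_command", "arguments": {"commands": [{"dp":[3,-1.1,0],"roll":0,"fingers":1},{"dp":[6,-2.1,0],"roll":0,"fingers":1},{"dp":[9,-3.2,0],"roll":0,"fingers":1},{"dp":[12,-4.3,0],"roll":0,"fingers":1},{"dp":[15,-5.4,0],"roll":0,"fingers":1}]}}

```text
clock: 41.82
tool_pos: [0.4729, -0.0466, 0.2717]
ee_rot: [-2.278, -2.16, 0.002]
ft_force: [1.1, -0.1, -3.2]
finger_gap: 0.0251
```

Request:
{"name": "arm_command", "arguments": {"commands": [{"dp":[3,-1.1,0],"roll":0,"fingers":1},{"dp":[6,-2.1,0],"roll":0,"fingers":1},{"dp":[9,-3,0],"roll":0,"fingers":1},{"dp":[9.5,-3.3,0],"roll":0,"fingers":1},{"dp":[9.5,-3.3,0],"roll":0,"fingers":1}]}}

```text
clock: 42.23
tool_pos: [0.445, 0.05, 0.2723]
ee_rot: [-2.275, -2.164, 0.002]
ft_force: [-0.5, 0.2, -3.5]
finger_gap: 0.0252
```

Request:
{"name": "arm_command", "arguments": {"commands": [{"dp":[0,0,1],"roll":0,"fingers":1},{"dp":[0,0,2],"roll":0,"fingers":1},{"dp":[0,0,3],"roll":0,"fingers":1},{"dp":[0,0,3],"roll":0,"fingers":1},{"dp":[0,0,3],"roll":0,"fingers":1}]}}

```text
clock: 42.65
tool_pos: [0.4462, 0.0476, 0.2427]
ee_rot: [-2.279, -2.16, 0.002]
ft_force: [0.3, 0.5, -2.9]
finger_gap: 0.0249
```

```bash
python3 - <<'E'
from h import *
s=camera("side");save(s,"s5.png",(262,130,352,250),6)
T=get_state()["tool_pos"];print("tip proj",(proj(s,T-[0,0,.1135])-[262,130])*6)
to(.4465,.0482,.2,87)
E
```

```text
tip proj [147.23958455 324.41900477]
psi 86.92 pos [0.4465 0.0477 0.2432] dp [ 0.05 -0.    4.32] roll -0.08 tilt [-5.e-04 -1.e-04 -1.e+00] q6 -0.1 F [ 0.6 -0.5 -3.2] gap 0.0252 t 42.7
```

View pics/s5.png

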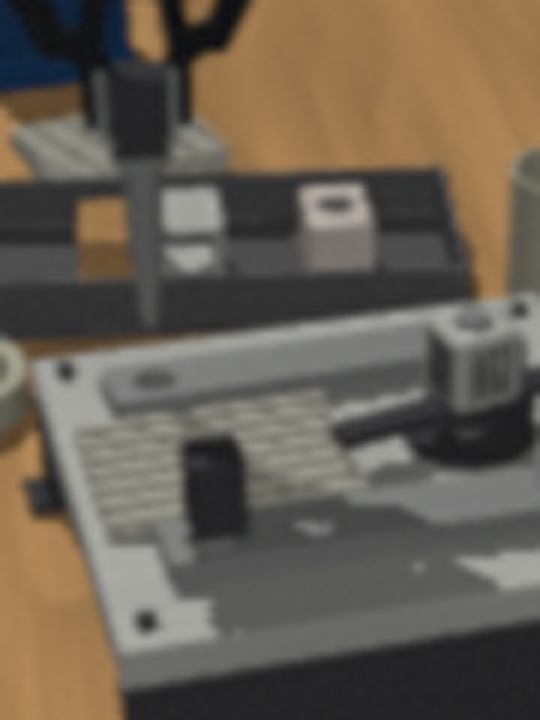

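Request:
{"name": "arm_command", "arguments": {"commands": [{"dp":[0,0,1],"roll":0,"fingers":1},{"dp":[0,0,2],"roll":0,"fingers":1},{"dp":[0,0,2.7],"roll":0,"fingers":1},{"dp":[0,0,3.2],"roll":0,"fingers":1},{"dp":[0,0,3.5],"roll":0,"fingers":1}]}}

```text
clock: 43.12
tool_pos: [0.4463, 0.0483, 0.208]
ee_rot: [-2.279, -2.162, 0.0]
ft_force: [0.5, 0.9, -2.8]
finger_gap: 0.0255
```

Request:
{"name": "arm_command", "arguments": {"commands": [{"dp":[0,0,0.3],"roll":0,"fingers":1},{"dp":[0,0,0.5],"roll":0,"fingers":1},{"dp":[0,0,0.7],"roll":0,"fingers":1},{"dp":[0,0,0.8],"roll":0,"fingers":1},{"dp":[0,0,0.9],"roll":0,"fingers":1}]}}

```text
clock: 43.53
tool_pos: [0.4464, 0.0484, 0.1994]
ee_rot: [2.279, 2.162, 0.0]
ft_force: [0.6, -0.2, -3.3]
finger_gap: 0.025
```

Request:
{"name": "arm_command", "arguments": {"commands": [{"dp":[0,0,0.2],"roll":0,"fingers":1},{"dp":[0,0,0.3],"roll":0,"fingers":1},{"dp":[0,0,0.4],"roll":0,"fingers":1},{"dp":[0,0,0.5],"roll":0,"fingers":1},{"dp":[0,0,0.6],"roll":0,"fingers":1}]}}

```text
clock: 43.95
tool_pos: [0.4463, 0.0484, 0.1933]
ee_rot: [2.279, 2.162, 0.0]
ft_force: [0.7, -0.7, -2.9]
finger_gap: 0.0253
```

Request:
{"name": "arm_command", "arguments": {"commands": [{"dp":[0.04,0,0.3],"roll":0,"fingers":1},{"dp":[0.08,0,0.6],"roll":0,"fingers":1},{"dp":[0.12,0,0.9],"roll":0,"fingers":1},{"dp":[0.16,0,1.2],"roll":0,"fingers":1},{"dp":[0.2,0,1.5],"roll":0,"fingers":1}]}}

```text
clock: 44.37
tool_pos: [0.4464, 0.0502, 0.1781]
ee_rot: [2.279, 2.162, -0.001]
ft_force: [0.1, -3.8, -1.2]
finger_gap: 0.0252
```

Request:
{"name": "arm_command", "arguments": {"commands": [{"dp":[0,0,0.3],"roll":0,"fingers":1},{"dp":[0,0,0.6],"roll":0,"fingers":1},{"dp":[0,0,0.9],"roll":0,"fingers":1},{"dp":[0,0,1.2],"roll":0,"fingers":1},{"dp":[0,0,1.4],"roll":0,"fingers":1}]}}

```text
clock: 44.78
tool_pos: [0.4463, 0.0505, 0.1639]
ee_rot: [-2.279, -2.162, 0.0]
ft_force: [-0.8, -4.5, -1.1]
finger_gap: 0.0252
```

Request:
{"name": "arm_command", "arguments": {"commands": [{"dp":[0,0,0.2],"roll":0,"fingers":1},{"dp":[0,0,0.4],"roll":0,"fingers":1},{"dp":[0,0,0.6],"roll":0,"fingers":1},{"dp":[0,0,0.7],"roll":0,"fingers":1},{"dp":[0,0,0.8],"roll":0,"fingers":1}]}}

```text
clock: 45.2
tool_pos: [0.4463, 0.0504, 0.1562]
ee_rot: [-2.279, -2.162, 0.0]
ft_force: [-1.4, -3.7, -0.6]
finger_gap: 0.0252
```

```bash
python3 - <<'E'
from h import *
to(.4463,.0504,.1224,87);print(get_state()["ft_torque"].round(2))
E
```

```text
psi 86.98 pos [0.4463 0.0504 0.1562] dp [-0.    0.    3.38] roll -0.02 tilt [-3.e-04  1.e-04 -1.e+00] q6 -0.1 F [-1.4 -3.7 -0.6] gap 0.0252 t 45.2
[-0.94  0.25 -0.  ]
```

Very well centred; continue with light steps.

Request:
{"name": "arm_command", "arguments": {"commands": [{"dp":[0,0,0.2],"roll":0,"fingers":1},{"dp":[0,0,0.4],"roll":0,"fingers":1},{"dp":[0,0,0.6],"roll":0,"fingers":1},{"dp":[0,0,0.8],"roll":0,"fingers":1},{"dp":[0,0,0.9],"roll":0,"fingers":1}]}}

```text
clock: 45.62
tool_pos: [0.4464, 0.05, 0.1472]
ee_rot: [2.278, 2.162, -0.001]
ft_force: [-1.7, -6.9, 0.7]
finger_gap: 0.0253
```

```bash
python3 - <<'E'
from h import *
to(.4463,.0504,.1224,87);print(get_state()["ft_torque"].round(2))
E
```

```text
psi 86.99 pos [0.4464 0.05   0.1472] dp [ 0.04 -0.01  2.48] roll -0.01 tilt [ 1.0e-04 -1.2e-03 -1.0e+00] q6 -0.1 F [-1.7 -6.9  0.7] gap 0.0253 t 45.6
[-1.64  0.37  0.02]
```

Request:
{"name": "arm_command", "arguments": {"commands": [{"dp":[-0.04,-0.02,0.2],"roll":0,"fingers":1},{"dp":[-0.04,-0.02,0.4],"roll":0,"fingers":1},{"dp":[-0.04,-0.02,0.6],"roll":0,"fingers":1},{"dp":[-0.04,-0.02,0.8],"roll":0,"fingers":1},{"dp":[-0.04,-0.02,1],"roll":0,"fingers":1}]}}

```text
clock: 46.03
tool_pos: [0.4463, 0.0497, 0.1373]
ee_rot: [2.278, 2.162, -0.001]
ft_force: [-2.0, -6.3, 0.1]
finger_gap: 0.0251
```

Request:
{"name": "arm_command", "arguments": {"commands": [{"dp":[0,0,0.2],"roll":0,"fingers":1},{"dp":[0,0,0.4],"roll":0,"fingers":1},{"dp":[0,0,0.6],"roll":0,"fingers":1},{"dp":[0,0,0.8],"roll":0,"fingers":1},{"dp":[0,0,1],"roll":0,"fingers":1}]}}

```text
clock: 46.45
tool_pos: [0.4463, 0.0496, 0.1273]
ee_rot: [2.278, 2.162, -0.001]
ft_force: [-1.3, -7.9, 1.0]
finger_gap: 0.0251
```

Request:
{"name": "arm_command", "arguments": {"commands": [{"dp":[0,0,0.2],"roll":0,"fingers":1},{"dp":[0,0,0.4],"roll":0,"fingers":1},{"dp":[0,0,0.5],"roll":0,"fingers":1},{"dp":[0,0,0.6],"roll":0,"fingers":1},{"dp":[0,0,0.7],"roll":0,"fingers":1}]}}

```text
clock: 46.87
tool_pos: [0.4464, 0.0495, 0.1222]
ee_rot: [2.277, 2.161, 0.0]
ft_force: [-12.9, -8.2, 38.8]
finger_gap: 0.0253
```

Request:
{"name": "arm_command", "arguments": {"commands": [{"dp":[0,0,-0.2],"roll":0,"fingers":1},{"dp":[0,0,-0.3],"roll":0,"fingers":6},{"dp":[0,0,-0.3],"roll":0,"fingers":6},{"dp":[0,0,-0.3],"roll":0,"fingers":6},{"dp":[0,0,-2],"roll":0,"fingers":6}]}}

```text
clock: 47.28
tool_pos: [0.445, 0.0505, 0.1384]
ee_rot: [-2.276, -2.159, 0.004]
ft_force: [-0.4, -0.0, -0.5]
finger_gap: 0.0594
```

Request:
{"name": "arm_command", "arguments": {"commands": [{"dp":[0,0,-3],"roll":0,"fingers":6},{"dp":[0,0,-6],"roll":0,"fingers":6},{"dp":[0,0,-9],"roll":0,"fingers":6},{"dp":[0,0,-9],"roll":0,"fingers":7},{"dp":[0,0,-9],"roll":0,"fingers":7}]}}

```text
clock: 47.7
tool_pos: [0.4466, 0.0503, 0.2312]
ee_rot: [2.277, 2.161, 0.004]
ft_force: [-1.1, -0.1, -0.4]
finger_gap: 0.0696
```

Request:
{"name": "arm_command", "arguments": {"commands": [{"dp":[-1.2,4,0],"roll":0,"fingers":7},{"dp":[-2.4,8,0],"roll":0,"fingers":7},{"dp":[-3.6,12,0],"roll":0,"fingers":7},{"dp":[-4.7,15.6,0],"roll":0,"fingers":7},{"dp":[-4.7,15.6,0],"roll":7,"fingers":7}]}}

```text
clock: 48.12
tool_pos: [0.6037, -0.0074, 0.2265]
ee_rot: [-2.407, -2.016, 0.002]
ft_force: [-1.6, 0.7, -0.6]
finger_gap: 0.0699
```

Request:
{"name": "arm_command", "arguments": {"commands": [{"dp":[0,0,0],"roll":7,"fingers":7},{"dp":[0,0,0],"roll":14,"fingers":7},{"dp":[0,0,0],"roll":21,"fingers":7},{"dp":[0,0,0],"roll":28,"fingers":7},{"dp":[0,0,0],"roll":35,"fingers":7}]}}

```text
clock: 48.53
tool_pos: [0.5992, -0.0048, 0.2283]
ee_rot: [-2.904, -1.192, 0.004]
ft_force: [-0.8, -0.3, -0.4]
finger_gap: 0.0701
```

Request:
{"name": "arm_command", "arguments": {"commands": [{"dp":[0,0,0],"roll":7,"fingers":7},{"dp":[0,0,0],"roll":14,"fingers":7},{"dp":[0,0,0],"roll":21,"fingers":7},{"dp":[0,0,0],"roll":25.3,"fingers":7},{"dp":[0,0,0],"roll":25.3,"fingers":7}]}}

```text
clock: 48.95
tool_pos: [0.5991, -0.0048, 0.2285]
ee_rot: [-3.095, -0.533, 0.004]
ft_force: [0.6, 0.1, 0.4]
finger_gap: 0.0697
```

```bash
python3 - <<'E'
from h import *
to(.5996,-.0053,.124,19.7)
s=camera("side");save(s,"s6.png",(262,140,382,260),5)
E
```

```text
psi 19.54 pos [ 0.5991 -0.0048  0.2285] dp [ 0.05  0.08 10.45] roll -0.16 tilt [-0.0028  0.0011 -1.    ] q6 1.02 F [0.6 0.1 0.4] gap 0.0697 t 49.0
```

View pics/s6.png

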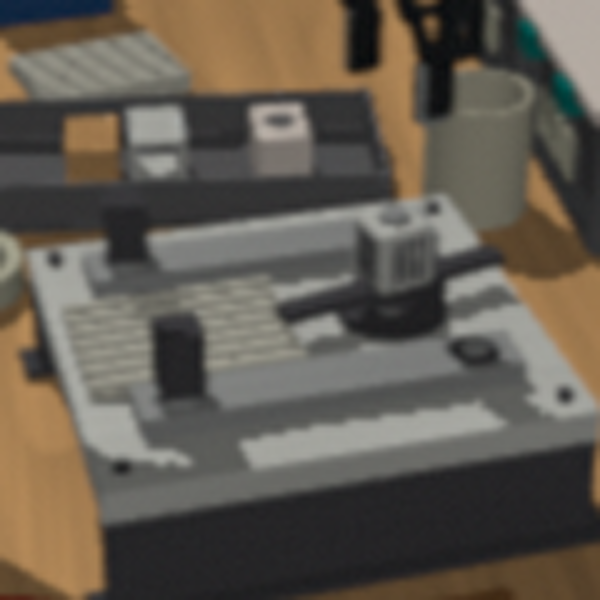

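Request:
{"name": "arm_command", "arguments": {"commands": [{"dp":[0.05,0.06,2.5],"roll":0,"fingers":7},{"dp":[0.05,0.06,5],"roll":0,"fingers":7},{"dp":[0.05,0.06,7.5],"roll":0,"fingers":7},{"dp":[0.05,0.06,9],"roll":0,"fingers":7},{"dp":[0.05,0.06,10.2],"roll":0,"fingers":7}]}}

```text
clock: 49.42
tool_pos: [0.5992, -0.0052, 0.1256]
ee_rot: [-3.093, -0.541, 0.005]
ft_force: [0.7, -0.3, -0.0]
finger_gap: 0.0701
```

Request:
{"name": "arm_command", "arguments": {"commands": [{"dp":[0,0,0],"roll":0,"fingers":7},{"dp":[0,0,0],"roll":0,"fingers":7},{"dp":[0,0,0],"roll":0,"fingers":2},{"dp":[0,0,0],"roll":0,"fingers":2},{"dp":[0,0,0],"roll":0,"fingers":2}]}}

```text
clock: 49.83
tool_pos: [0.6013, -0.0071, 0.1298]
ee_rot: [3.091, 0.537, 0.005]
ft_force: [-2.3, -11.2, 8.4]
finger_gap: 0.0352
```

Request:
{"name": "arm_command", "arguments": {"commands": [{"dp":[0,0,0],"roll":0,"fingers":2},{"dp":[0,0,0],"roll":0,"fingers":2},{"dp":[0,0,0],"roll":0,"fingers":2},{"dp":[0,0,0],"roll":0,"fingers":2}]}}

```text
clock: 50.17
tool_pos: [0.6012, -0.0072, 0.1299]
ee_rot: [3.092, 0.536, 0.005]
ft_force: [1.2, -7.7, 3.2]
finger_gap: 0.0351
```

```bash
python3 - <<'E'
from h import *
to(.5996,-.0053,.124,19.7);print(get_state()["ft_torque"].round(2))
E
```

```text
psi 19.65 pos [ 0.6012 -0.0072  0.1299] dp [-0.09 -0.23  0.59] roll -0.05 tilt [ 0.0038 -0.0029 -1.    ] q6 1.02 F [ 1.2 -7.7  3.2] gap 0.0351 t 50.2
[-0.75 -0.11  0.05]
```

Request:
{"name": "arm_command", "arguments": {"commands": [{"dp":[-0.06,0.17,0],"roll":0,"fingers":2},{"dp":[-0.06,0.17,-0.4],"roll":0,"fingers":2},{"dp":[-0.06,0.17,-0.8],"roll":0,"fingers":2},{"dp":[-0.06,0.17,-1.2],"roll":0,"fingers":2},{"dp":[-0.06,0.17,-1.4],"roll":0,"fingers":2}]}}

```text
clock: 50.58
tool_pos: [0.6011, -0.0073, 0.1421]
ee_rot: [3.095, 0.537, 0.004]
ft_force: [9.2, -0.6, -11.5]
finger_gap: 0.0348
```

Request:
{"name": "arm_command", "arguments": {"commands": [{"dp":[0,0,0],"roll":0,"fingers":2},{"dp":[0,0,0],"roll":0,"fingers":2}]}}

```text
clock: 50.75
tool_pos: [0.6011, -0.0073, 0.1417]
ee_rot: [3.095, 0.537, 0.003]
ft_force: [9.6, -0.7, -11.0]
finger_gap: 0.035
```

```bash
python3 - <<'E'
from h import *
to(.5996,-.0053,.124,19.7);print(get_state()["ft_torque"].round(2))
E
```

```text
psi 19.68 pos [ 0.6011 -0.0073  0.1417] dp [-0.08 -0.24  1.77] roll -0.02 tilt [ 2.2e-03  2.0e-04 -1.0e+00] q6 1.02 F [  9.6  -0.7 -11. ] gap 0.035 t 50.8
[ 0.07 -1.39  0.01]
```

Request:
{"name": "arm_command", "arguments": {"commands": [{"dp":[0.14,0.05,-0.15],"roll":0,"fingers":2},{"dp":[0.14,0.05,-0.15],"roll":-4,"fingers":2},{"dp":[0.14,0.05,-0.15],"roll":-8,"fingers":2},{"dp":[0.14,0.05,-0.15],"roll":-12,"fingers":2},{"dp":[0.14,0.05,-0.15],"roll":-12,"fingers":2}]}}

```text
clock: 51.17
tool_pos: [0.6011, -0.0071, 0.1426]
ee_rot: [-3.02, -0.861, 0.003]
ft_force: [1.5, 0.3, -10.5]
finger_gap: 0.0347
```

```bash
python3 - <<'E'
from h import *
to(.6012,-.0073,.124,97);print(get_state()["ft_torque"].round(2))
E
```

```text
psi 31.84 pos [ 0.6011 -0.0071  0.1426] dp [0.   0.03 1.86] roll -65.16 tilt [-2.4e-03  7.0e-04 -1.0e+00] q6 0.81 F [  1.5   0.3 -10.5] gap 0.0347 t 51.2
[ 0.   -0.52  0.02]
```

Request:
{"name": "arm_command", "arguments": {"commands": [{"dp":[0,0,0],"roll":-5,"fingers":2},{"dp":[0,0,0],"roll":-10,"fingers":2},{"dp":[0,0,0],"roll":-15,"fingers":2},{"dp":[0,0,0],"roll":-20,"fingers":2},{"dp":[0,0,0],"roll":-25,"fingers":2}]}}

```text
clock: 51.58
tool_pos: [0.6006, -0.0065, 0.1427]
ee_rot: [-2.761, -1.493, 0.004]
ft_force: [-1.6, 1.9, -11.1]
finger_gap: 0.0351
```

Request:
{"name": "arm_command", "arguments": {"commands": [{"dp":[0,0,0],"roll":-5,"fingers":2},{"dp":[0,0,0],"roll":-10,"fingers":2},{"dp":[0,0,0],"roll":-15,"fingers":2},{"dp":[0,0,0],"roll":-20,"fingers":2},{"dp":[0,0,0],"roll":-25,"fingers":2}]}}

```text
clock: 52.0
tool_pos: [0.6, -0.0063, 0.1424]
ee_rot: [-2.37, -2.054, 0.004]
ft_force: [-3.5, 3.0, -11.3]
finger_gap: 0.0352
```

Request:
{"name": "arm_command", "arguments": {"commands": [{"dp":[0,0,0],"roll":-4,"fingers":2},{"dp":[0,0,0],"roll":-8,"fingers":2},{"dp":[0,0,0],"roll":-12,"fingers":2},{"dp":[0,0,0],"roll":-15,"fingers":2},{"dp":[0,0,0],"roll":-15,"fingers":2}]}}

```text
clock: 52.42
tool_pos: [0.5995, -0.0063, 0.1423]
ee_rot: [-2.083, -2.343, 0.004]
ft_force: [-6.9, 3.0, -11.6]
finger_gap: 0.0346
```

```bash
python3 - <<'E'
from h import *
to(.6012,-.0073,.124,97);print(get_state()["ft_torque"].round(2))
E
```

```text
psi 96.72 pos [ 0.5995 -0.0063  0.1423] dp [-0.13  0.17  1.83] roll -0.28 tilt [-0.0064  0.0022 -1.    ] q6 -0.33 F [ -6.9   3.  -11.6] gap 0.0346 t 52.4
[0.43 0.2  0.05]
```

Request:
{"name": "arm_command", "arguments": {"commands": [{"dp":[0.03,-0.12,0],"roll":-1,"fingers":2},{"dp":[0.03,-0.12,0],"roll":-2,"fingers":2},{"dp":[0.03,-0.12,0],"roll":-3,"fingers":2},{"dp":[0.03,-0.12,0],"roll":-3,"fingers":2}]}}

```text
clock: 52.75
tool_pos: [0.5995, -0.007, 0.1431]
ee_rot: [-2.025, -2.398, 0.002]
ft_force: [-4.5, 2.9, -11.3]
finger_gap: 0.0352
```

```bash
python3 - <<'E'
from h import *
to(.6012,-.0073,.124,97);print(get_state()["ft_torque"].round(2))
E
```

```text
psi 99.64 pos [ 0.5995 -0.007   0.1431] dp [-0.06  0.17  1.91] roll 2.64 tilt [-3.2e-03  7.0e-04 -1.0e+00] q6 -0.38 F [ -4.5   2.9 -11.3] gap 0.0352 t 52.8
[ 0.18  0.72 -1.46]
```

Request:
{"name": "arm_command", "arguments": {"commands": [{"dp":[0,0,0.4],"roll":0,"fingers":2},{"dp":[0,0,0.8],"roll":0,"fingers":2},{"dp":[0,0,1.2],"roll":0,"fingers":2},{"dp":[0,0,1.5],"roll":0,"fingers":2},{"dp":[0,0,1.5],"roll":0,"fingers":2}]}}

```text
clock: 53.17
tool_pos: [0.5995, -0.0071, 0.13]
ee_rot: [-2.026, -2.399, 0.002]
ft_force: [-9.2, 3.0, 1.5]
finger_gap: 0.035
```

```bash
python3 - <<'E'
from h import *
to(.6012,-.0073,.124,97);print(get_state()["ft_torque"].round(2))
E
```

```text
psi 99.63 pos [ 0.5995 -0.0071  0.13  ] dp [-0.05  0.16  0.6 ] roll 2.63 tilt [-0.0016 -0.     -1.    ] q6 -0.38 F [-9.2  3.   1.5] gap 0.035 t 53.2
[ 0.22  1.75 -1.51]
```

Down home (z 0.130 as at the start, force now upward). Release, retreat, look.

Request:
{"name": "arm_command", "arguments": {"commands": [{"dp":[0,0,0],"roll":0,"fingers":7},{"dp":[0,0,0],"roll":0,"fingers":7},{"dp":[0,0,0],"roll":0,"fingers":7},{"dp":[0,0,0],"roll":0,"fingers":7},{"dp":[0,0,-2],"roll":0,"fingers":7}]}}

```text
clock: 53.58
tool_pos: [0.5994, -0.0071, 0.1463]
ee_rot: [-2.023, -2.398, 0.004]
ft_force: [0.1, 0.2, 0.1]
finger_gap: 0.07
```

Request:
{"name": "arm_command", "arguments": {"commands": [{"dp":[0,0,-3],"roll":0,"fingers":7},{"dp":[0,0,-6],"roll":0,"fingers":7},{"dp":[0,0,-9],"roll":0,"fingers":7},{"dp":[0,0,-11],"roll":0,"fingers":7},{"dp":[0,0,-11],"roll":0,"fingers":7}]}}

```text
clock: 54.0
tool_pos: [0.6019, -0.0075, 0.2641]
ee_rot: [2.02, 2.395, 0.007]
ft_force: [-0.2, -0.2, 0.5]
finger_gap: 0.0702
```

Request:
{"name": "arm_command", "arguments": {"commands": [{"dp":[-3,-0.7,0],"roll":0,"fingers":7},{"dp":[-6,-1.4,0],"roll":0,"fingers":7},{"dp":[-9,-2.1,0],"roll":0,"fingers":7},{"dp":[-12,-2.8,0],"roll":0,"fingers":7},{"dp":[-15,-3.5,0],"roll":0,"fingers":7}]}}

```text
clock: 54.42
tool_pos: [0.5909, -0.1624, 0.2584]
ee_rot: [2.025, 2.401, -0.0]
ft_force: [0.6, 0.2, 0.1]
finger_gap: 0.0697
```

Request:
{"name": "arm_command", "arguments": {"commands": [{"dp":[-3,-1,0],"roll":0,"fingers":7},{"dp":[-6,-2,0],"roll":0,"fingers":7},{"dp":[-9,-3,0],"roll":0,"fingers":7},{"dp":[-12,-4,0],"roll":0,"fingers":7},{"dp":[-15,-5,0],"roll":0,"fingers":7}]}}

```text
clock: 54.83
tool_pos: [0.5666, -0.3188, 0.2583]
ee_rot: [-2.026, -2.401, 0.0]
ft_force: [0.6, 0.5, -0.1]
finger_gap: 0.0701
```

```bash
python3 - <<'E'
from h import *
t=camera("top");s=camera("side");save(t,"t9.png",(195,130,365,260),4.5);save(s,"s9.png",(262,140,382,260),5)
to(.6,-.3)
E
```

```text
psi 99.42 pos [ 0.5659 -0.3216  0.2574] dp [ 1.57  3.72 -0.  ] roll None tilt [-1.1e-03 -6.0e-04 -1.0e+00] q6 -0.86 F [0.6 0.9 0.5] gap 0.0699 t 54.9
```

View pics/t9.png

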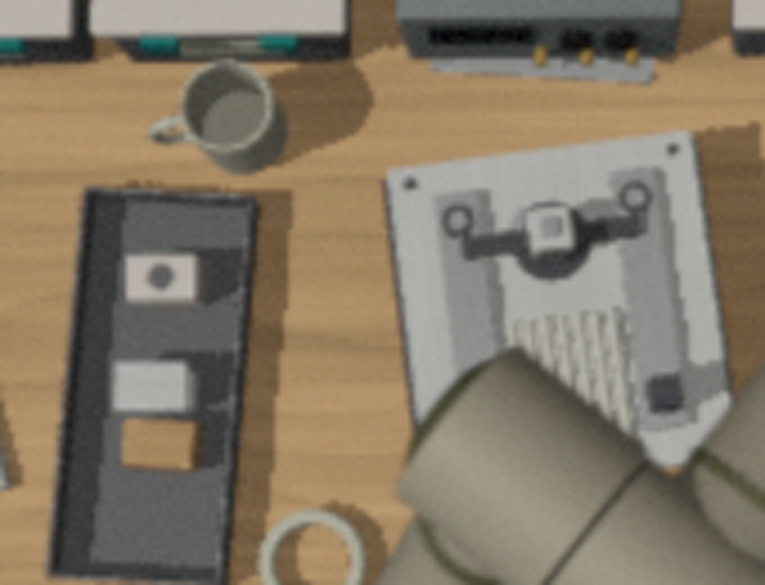

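View pics/s9.png

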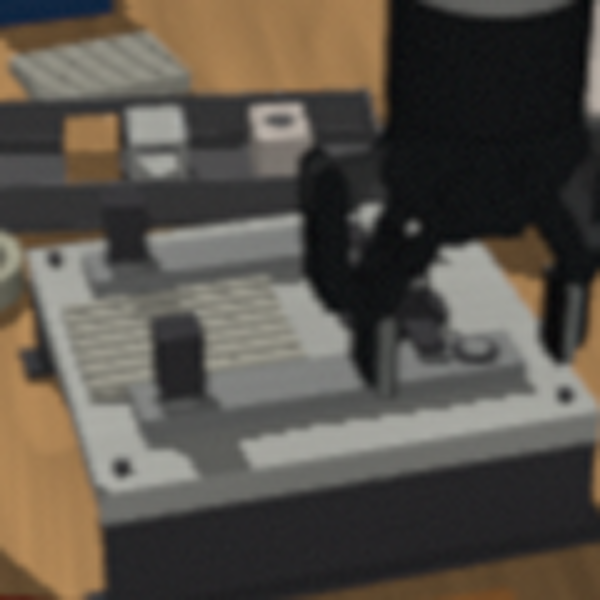

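```bash
python3 -c "
from plant import *
print(sign_off(),get_state()['clock'])"
```

```text
the job is handed in; nothing more can be done
the job is handed in; nothing more can be done
```

The job is done and handed in at about 55 s of the 208 s allowed. I stopped with the arm clear and touching nothing.

- **Pieces:** The spacer, tube and cast block are in the grey tray; the last top view shows all three. The weight block was not in this run. The tube and spacer sit closer together than I placed them, probably the announced knock, but both are still inside the tray.
- **Drifts:** Both went home through their bars. Each stopped at flange height with a clear upward force: 24 N at B, 39 N at A. The last side view shows both drifts upright with their flanges on the bars.
- **Collar:**
  - I lifted it about 12 mm and turned it anticlockwise until it met the stop (1.5 N m). The hand turned about 80°, slightly more than the 77° range, because I pressed into the stop.
  - It then dropped back to its starting height, and the upward pull was gone.
  - The last top view shows the tongue across both bars. The arm partly hid the collar in the side view, so its seated height rests on the measured position and force.

The final seats were about 1 mm from my camera estimates, within the 2 mm calibration. No check failed. One drift head was turned about 9° from what I assumed, so I gripped it again at the right angle before lifting.

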